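# Lock the tip-up tool rack, draw the flat chisel and hold it level over the oil stone

## Task

The tip-up tool rack is not locked: push its headed pin fully home through the fork and the lug, so that the rack cannot lift. Then draw the flat chisel (not the gouge or the awl) out of the rack, turn it level with the flat of its blade facing down, and hold the middle of its blade over the middle of the oil stone, about 15 cm above the table and touching nothing but the gripper. Finish while still holding it there; do not lift the rack's leaf or disturb the other two tools or the stone.

Things in the scene. Friction and masses are not known exactly. Their poses are not given: they have to be found in the camera images.
- rack: Fixed wooden base of the tip-up tool rack, a board 200 (x) x 270 (y) x 16 mm. Origin: centre of its width under the board, on the table; x points away from the robot to the hinge side, y left, z up. Three tools lie on its sloping leaf at y = -48, +20, +88 mm, in x-z planes, handles up toward -x. On its right (-y) stands the fork: two upright wooden cheeks, tops at z = 84 to 88 mm.
- leaf (a joint): Tip-up angle of the leaf, rad: 0 = down on its prop (at the start, by its weight), grows as it lifts. Its bed rises toward -x at 0.70 rad (40 degrees). A crossboard holds each tool: the blade goes through a closed slot 20 mm wide, 13 mm high, the handle's shoulder stops on the board, so a tool comes out only lengthways, 120 mm up the slope. Under each handle is only a tongue 14 mm wide: fingers straddle it.
- pin_hole (a point): Centre of the pin hole's mouth on the outer (-y) face of the outer cheek (46 mm wide, 30 mm thick), 68 mm above the table; x=-10, y=-138 mm in the rack's frame. The holes (11 to 15 mm) run along the rack's y through outer cheek, the leaf's steel lug and inner cheek, in line while the leaf is down.
- pin: Loose steel headed locking pin: shank 10 mm thick, 64 mm long with tapered tip, domed head 25 mm wide, 9 mm thick. Lies along the rack's y, started in the outer cheek, its head 34 to 40 mm out on the -y side, sagging up to 3 degrees. Origin: centre of the head's underside; z runs to the tip. Home: head's underside on the cheek, origin at pin_hole. It slides in with about 1 N.
- pin_head (a point): Crown of the pin's domed head, 9 mm behind the pin's origin: push here, toward the rack's +y.
- chisel_handle (a point): Middle of the flat chisel's handle, on its centre line: grasp here, across x. Handle: brown octagonal wood, 23 mm thick, from 50 mm beyond this point (butt) to 60 mm before it, where it tapers to the blade. Chisel 225 mm, 0.11 kg. It lies in the left or right place of the rack. Axes: y to the butt, z square to the flat of the blade (up when level as wanted), x across (at the start the rack's y).
- chisel_blade (a point): Middle of the chisel's straight flat blade (16 mm wide, 4 mm thick, 115 mm long), 122 mm from chisel_handle toward the edge; same axes.
- chisel: The same chisel; origin under mid-length, 62 mm from chisel_handle toward the blade and 11.5 mm below the centre line; same axes.
- gouge: Gouge in the rack's middle place: octagonal dark red handle 23 mm thick, hollow curved blade 18 mm wide, 200 mm long. Stays there. Origin under mid-length, y to the butt.
- bradawl: Awl in the other outer place: short rounded dark handle 25 mm thick, 75 mm long, thin round spike, 150 mm over all. Stays there. Origin under mid-length, y to the butt.
- oil_stone: Loose grey oil stone, a bar 45 (x) x 140 (y) x 20 (z) mm, lying flat on the table to the left of the rack. Origin: centre of its underside. Stays where it is.
Mind the look-alikes: they are no part of the job. Leave any blue look-alike of the oil_stone alone.

How it is judged:
On the way, in this order (a step that is already met when the one before it is completed fails the run):
1. The locking pin is fully home through fork and lug, the chisel still in the rack (y of pin in the frame of rack between -0.1415 and -0.13 m and distance between pin and pin_hole below 0.005 m and angle between the z axis of pin and the y axis of rack, either way round below 0.12 rad and value of joint leaf below 0.05 rad and distance of chisel from where it was at the start of the episode below 0.02 m), for 0.2 s.
2. The chisel is drawn clear of the rack, held in the gripper, the pin still home (y of pin in the frame of rack between -0.1415 and -0.13 m and distance between pin and pin_hole below 0.005 m and angle between the z axis of pin and the y axis of rack, either way round below 0.12 rad and value of joint leaf below 0.05 rad and distance of chisel from where it was at the start of the episode above 0.11 m and contact force between chisel and the fingers above 1 N and contact force between chisel and rack below 0.05 N and contact force between chisel and oil_stone below 0.05 N), for 0.1 s.
At the end, for the whole second after the job is handed in: Pin home (head within 3.5 mm of the cheek), leaf under 0.05 rad; chisel held still, level within 0.2 rad, flat of blade within 0.25 rad, mid-blade within 35 mm of the stone's centre from above, 80 to 220 mm high, touching neither rack nor stone; gouge, awl within 20 mm, stone 15 mm of their places (y of pin in the frame of rack between -0.1415 and -0.13 m and distance between pin and pin_hole below 0.005 m and angle between the z axis of pin and the y axis of rack, either way round below 0.12 rad and value of joint leaf below 0.05 rad and contact force between chisel and the fingers above 1 N and contact force between chisel and rack below 0.05 N and contact force between chisel and oil_stone below 0.05 N and angle between chisel_handle's own y axis and vertical between 1.37 and 1.77 rad and angle between chisel_handle's own z axis and vertical below 0.25 rad and horizontal distance between chisel_blade and oil_stone below 0.035 m and height (world z) of chisel_blade between 0.08 and 0.22 m and linear speed of chisel below 0.03 m/s and distance of each of gouge, bradawl from where it was at the start of the episode below 0.02 m and distance of oil_stone from where it was at the start of the episode below 0.015 m); the arm keeps its last pose, push and grip.
It fails at once if the rack's leaf is lifted by more than 0.05 rad (value of joint leaf above 0.05 rad).
It fails at once if the gouge or the awl is moved more than 30 mm (distance of any of gouge, bradawl from where it was at the start of the episode above 0.03 m).
It fails at once if the oil stone is moved more than 20 mm (distance of oil_stone from where it was at the start of the episode above 0.02 m).
It also fails if it takes over 48 s, if anything falls off the work surface, if the arm or the gripper's body presses on something with over 40 N, if the wrist force passes 120 N, or if a joint passes its speed limit or range.

## Robot

A 7-joint arm with a two-finger parallel gripper is mounted at the origin on a cart in front of the work surface, level with it; the furniture and walls round the work are solid. World frame = base frame: x ahead of the robot, y to its left, z up, the work surface at z = 0. Lengths are in m, angles in rad, forces in N, time in s.
With the tool pointing down it reaches from about 0.4 to 0.875 m from the base axis. Payload 19.3 kg.
Tool frame: the origin (TCP) lies at the very end of the fingers, on their centre line; the grasp point (between the pads) lies 19 mm behind it; z points along the fingers, y is the direction in which the jaws open and shut (so a half turn about z gives the same grasp; the last joint's range is limited). The gripper opens to 85 mm and grips with 20 to 120 N. Pads are 22 mm wide; open, the fingers measure 114 mm over their backs; the gripper's body (76 mm by 85 mm) begins 54 mm behind the grasp point. The pads swing forward as they close: fully open they stand 13 mm farther back than shut.
Start: joints at [-1.205, 0.521, -0.036, 1.599, 0.021, 1.021, -0.113], TCP at [0.264, 0.567, 0.195] pointing down, gripper open.
Joint ranges: [-2.91, 2.91], [-0.3, 2.13], [-1.5, 1.42], [0.17, 2.43], [-1.26, 4.41], [0.16, 1.93], [-2.52, 2.52]. Speed limits (rad/s): [1.89, 1.89, 2.39, 2.39, 3.01, 3.01, 3.01].

## Interface

Orientations are given as [roll, pitch, yaw] about the fixed x, y, z axes, in that order (R = Rz(yaw) Ry(pitch) Rx(roll)).
In Python, from workcell import telemetry, imaging, ticket gives the robot as it stands.
- The arm moves only by the tool carry_out, never from a script. Its argument "series" is a list of rows, each a list of 7 numbers: the shift along the tool's x, y, z in m, then the turn, a rotation vector about the tool's x, y, z in rad, then the closure in counts, from 0 (fully open) to 255 (shut). In form: [[tx, ty, tz, ax, ay, az, jaw], ...]. A call has 1 to 10 rows; each row is the pose to reach, as a shift and turn from the pose commanded when the call began, along the tool's axes at that moment; what a row does not reach only later rows make up. A row lasts 1/8 s, in which the tool goes at most 62.5 mm and 10.7 degrees, less where a joint would pass 70% of its speed; a pose out of reach is approached as far as the arm can. A call with a gripper value outside its range is refused whole. The fingers move at their own pace and stop on an object; "force" is the grip in N (left out, the last holds). Time passes only in rows, so rows that repeat a pose let the fingers close. It gives the time, the measured TCP pose, the force and the opening at its end, in the units of the state.
- telemetry.observe(): the state, without advancing time (a new reading comes with each control period).
- imaging.grab_frame(name): name is "scene" or "side" or "wrist"; returns (picture, depth): 384x512x3 uint8, blue, green, red; 384x512 float32, m along the optical axis (not along the pixel's ray), 0 where there is no reading.
- imaging.camera_info(name): a dict with "mtx" (3x3 intrinsics, pixels), "extrinsics" (4x4, takes a point from camera to world coordinates); the wrist camera has in their place "hand_eye" (4x4, takes a point from camera to tool coordinates, whose origin is the TCP and whose axes are the flange's). Camera axes: x right, y down, z forward; pixel columns grow to the right and rows downward; lengths in m; the calibration is good to about 2 mm. A picture is of the moment at which its call begins: read the wrist's pose just before it. camera_info takes no time and is no camera call.
- ticket.job_done(): hands the job in, once; it reports no verdict.
The state is a dict: "clock": time; "qpos": joint angles; "qd": joint speeds; "joint_efforts": joint torques, N m; "position": TCP position; "tool_rot": TCP orientation; "force": force on the tool from outside, world axes, zero at the start; "moment": the same for the moment, N m; "grip_width": finger opening in m.
Only numpy, scipy, OpenCV 4.12 (cv2) and the standard library are available. Lean on these libraries where they do the work, as an engineer would, in place of code of your own. Each camera call takes 0.05 s, during which the arm holds its last target.

## Working session

There is one attempt and no reset: what is moved stays moved. The work goes in short steps, Python scripts to look and compute and a tool call to move; the robot and the scene stay as the last step left them, time stands still between calls to the robot, and variables do not carry over. Pictures are saved under pics/ and viewed, and the job is handed in when it is done.

Besides the shell and the picture viewer there is one more tool, called after "Emit:" by a JSON object that holds its "api" and its "payload", one argument or row to a line. carry_out: Moves the arm, as the interface text tells. Its arguments: {"type":"object","properties":{"series":{"type":"array"},"force":{"type":"number"}},"required":["series"]}

```bash
ls; mkdir -p pics
cat > h.py <<'E'
import numpy as np, cv2
from scipy.spatial.transform import Rotation as R
from workcell import telemetry, imaging, ticket
def pose():
    s=telemetry.observe(); T=np.eye(4)
    T[:3,:3]=R.from_euler('xyz',s['tool_rot']).as_matrix(); T[:3,3]=s['position']; return T,s
def grab(name,tag):
    T,s=pose(); im,d=imaging.grab_frame(name); ci=imaging.camera_info(name)
    E=np.array(ci['extrinsics']) if 'extrinsics' in ci else T@np.array(ci['hand_eye'])
    cv2.imwrite(f'pics/{tag}.png',im); np.savez(f'{tag}.npz',im=im,d=d,K=np.array(ci['mtx']),E=E)
    return im,d
def load(tag):
    z=np.load(f'{tag}.npz'); return z['im'],z['d'],z['K'],z['E']
def cloud(tag):
    im,d,K,E=load(tag); v,u=np.mgrid[:d.shape[0],:d.shape[1]]
    P=np.stack([(u-K[0,2])/K[0,0]*d,(v-K[1,2])/K[1,1]*d,d],-1)
    W=P@E[:3,:3].T+E[:3,3]; W[d<=0]=np.nan; return W,im
def proj(tag,p):
    im,d,K,E=load(tag); q=np.linalg.inv(E)@np.r_[p,1]; return (K@q[:3])[:2]/q[2]
E
python3 - <<'E'
from h import *
T,s=pose(); print(s)
for n in ['scene','side','wrist']:
    grab(n,n+'0'); print(n,load(n+'0')[3].round(3).tolist(), load(n+'0')[2].tolist())
E
```

```text
pics
{'clock': 0.0, 'qpos': array([-1.20516528,  0.52201631, -0.03631977,  1.60000329,  0.02120086,
        1.02108556, -0.11279923]), 'qd': array([-0.00112718, -0.00099389, -0.0016773 ,  0.0005372 ,  0.00050434,
        0.00104461, -0.00095806]), 'joint_efforts': array([ 4.05835572e-04, -9.27088380e+01,  1.98021568e+00, -3.69949043e+01,
        1.78963935e-02,  8.06024327e-03,  1.98397612e-05]), 'position': array([0.26373465, 0.56621662, 0.19442609]), 'tool_rot': array([-3.14046832e+00,  8.45878091e-05,  2.70574620e+00]), 'force': array([-0.63859513, -0.51537668,  0.05420742]), 'moment': array([0.00727465, 0.02296797, 0.05387283]), 'grip_width': 0.08559704198011184}
scene [[0.702, -0.342, 0.624, 0.037], [-0.711, -0.367, 0.599, -0.531], [0.025, -0.865, -0.501, 0.581], [0.0, 0.0, 0.0, 1.0]] [[346.97471337188716, 0.0, 258.67612510119847], [0.0, 346.97471337188716, 196.36488303367724], [0.0, 0.0, 1.0]]
side [[0.81, -0.273, 0.519, 0.172], [-0.586, -0.353, 0.729, -0.641], [-0.016, -0.895, -0.446, 0.505], [0.0, 0.0, 0.0, 1.0]] [[362.3841187675252, 0.0, 255.10351142862154], [0.0, 362.3841187675252, 189.07527341603088], [0.0, 0.0, 1.0]]
wrist [[0.422, 0.869, 0.259, 0.197], [0.906, -0.404, -0.122, 0.597], [-0.001, 0.286, -0.958, 0.373], [0.0, 0.0, 0.0, 1.0]] [[274.8577827938812, 0.0, 256.34577392049334], [0.0, 274.8577827938812, 193.66066165680886], [0.0, 0.0, 1.0]]
```

View pics/scene0.png

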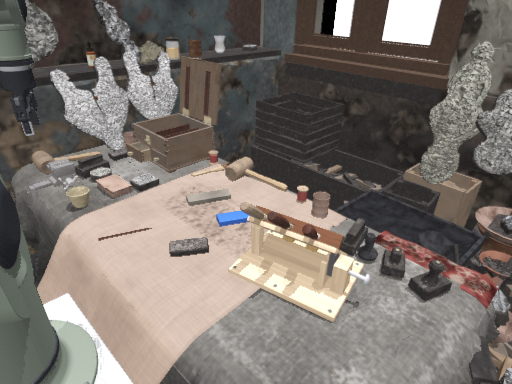

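View pics/side0.png

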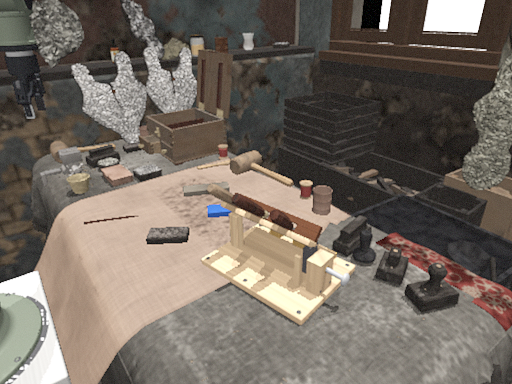

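View pics/wrist0.png

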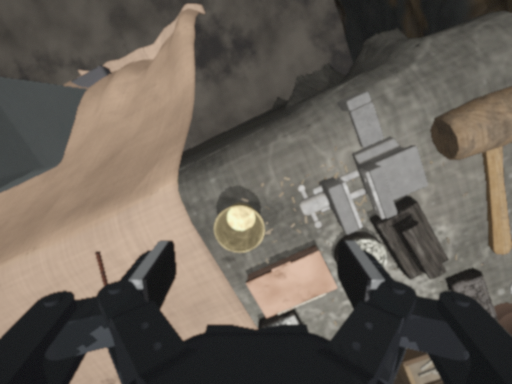

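The scene view shows the rack around (300,260), with the pin head at (365,278). Stone candidates are the grey bar (208,197), the blue bar (232,218) and the dark speckled block (188,246). I'll enlarge the crops.

Run:
```python
from h import *
im=load('scene0')[0]; cv2.imwrite('pics/c1.png',cv2.resize(im[180:325,150:400],(800,464),interpolation=cv2.INTER_CUBIC))
im=load('side0')[0]; cv2.imwrite('pics/c2.png',cv2.resize(im[175:325,140:380],(800,500),interpolation=cv2.INTER_CUBIC))
W,im=cloud('scene0')
for n,(u,v) in dict(grey=(208,197),blue=(232,218),dark=(188,246),pinhead=(365,278),base1=(232,268),base2=(330,314)).items(): print(n,W[v,u].round(3))
```

```text
grey [0.618 0.251 0.017]
blue [0.594 0.108 0.017]
dark [0.421 0.083 0.022]
pinhead [ 0.589 -0.316  0.075]
base1 [ 0.453 -0.05   0.014]
base2 [ 0.506 -0.295  0.015]
```

View pics/c1.png

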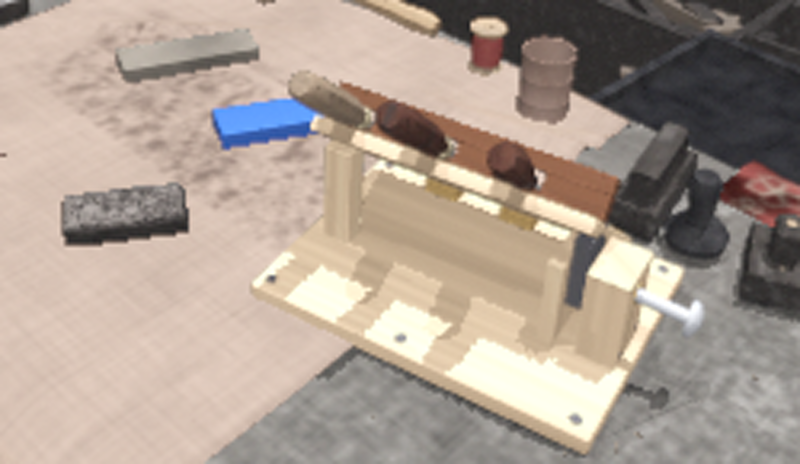

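View pics/c2.png

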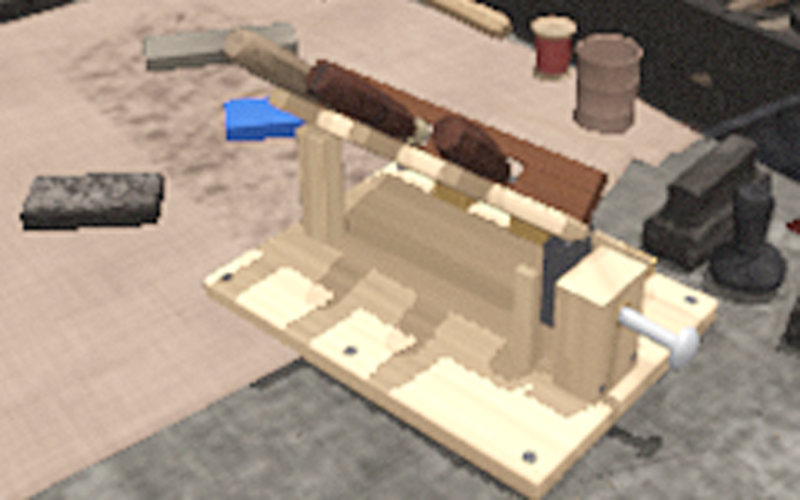

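The tools from left to right in the scene view: long light-brown handle (252,210), which is the flat chisel; dark red handle (280,221), the gouge; short dark handle (310,232), the awl. The grey bar at (208,197) fits the oil stone. The blue one is the look-alike, and the dark block is rough and chunky. Next I'll fit the rack frame, stone and pin.

Run:
```python
from h import *
pts=[]
for t in ['scene0','side0']:
    W,im=cloud(t); hsv=cv2.cvtColor(im,cv2.COLOR_BGR2HSV)
    r=(np.abs(W[...,0]-0.57)<0.22)&(np.abs(W[...,1]+0.16)<0.24)
    b=r&(W[...,2]>0.009)&(W[...,2]<0.021)&(im[...,2]>110)&(hsv[...,1]>40)
    lab=cv2.connectedComponentsWithStats(b.astype(np.uint8)); i=1+np.argmax(lab[2][1:,4]); 
    b=lab[1]==i
    P=W[b]; print(t,len(P),P.min(0).round(3),P.max(0).round(3), np.median(P[:,2]))
    rect=cv2.minAreaRect(P[:,:2].astype(np.float32)*1000); print(rect); pts.append(P)
    o=im.copy(); o[b]=(0,0,255); cv2.imwrite(f'pics/m_{t}.png',o[170:330,130:400])
P=np.vstack(pts); print(cv2.minAreaRect(P[:,:2].astype(np.float32)*1000), cv2.boxPoints(cv2.minAreaRect(P[:,:2].astype(np.float32)*1000)).tolist())
for nm,c in dict(grey=(0.618,0.251),dark=(0.421,0.083),blue=(0.594,0.108)).items():
  for t in ['scene0','side0']:
    W,im=cloud(t); m=(np.hypot(W[...,0]-c[0],W[...,1]-c[1])<0.12)&(W[...,2]>0.010)&(W[...,2]<0.05)
    lab=cv2.connectedComponentsWithStats(m.astype(np.uint8)); i=1+np.argmax(lab[2][1:,4])
    Q=W[lab[1]==i]; print(nm,t,len(Q),np.percentile(Q[:,2],90),cv2.minAreaRect(Q[:,:2].astype(np.float32)*1000))
# pin
for t in ['scene0','side0']:
    W,im=cloud(t); hsv=cv2.cvtColor(im,cv2.COLOR_BGR2HSV)
    m=(np.hypot(W[...,0]-0.589,W[...,1]+0.316)<0.08)&(W[...,2]>0.045)&(W[...,2]<0.1)&(hsv[...,1]<50)&(im[...,2]>120)
    Q=W[m]; print(t,len(Q)); print(Q[Q[:,1].argsort()].round(3)[::max(1,len(Q)//25)])
```

```text
scene0 3561 [ 0.445 -0.305  0.009] [ 0.665 -0.005  0.021] 0.014450117034887078
((566.5357666015625, -153.36231994628906), (192.5010223388672, 269.81085205078125), 12.678357124328613)
side0 4231 [ 0.447 -0.306  0.009] [ 0.654 -0.005  0.021] 0.014731830301193627
((567.4647827148438, -154.36282348632812), (192.02267456054688, 270.1007080078125), 12.62279224395752)
((566.9132690429688, -153.9440460205078), (192.98231506347656, 271.1115417480469), 12.678357124328613) [[443.0233459472656, -42.871124267578125], [502.5262756347656, -307.372314453125], [690.80322265625, -265.0169677734375], [631.30029296875, -0.515777587890625]]
grey scene0 377 0.019024458402793168 ((627.1431274414062, 262.878662109375), (50.152915954589844, 139.53042602539062), 65.99004364013672)
grey side0 213 0.019425686587763814 ((602.74658203125, 271.96875), (48.88525390625, 83.8076400756836), 65.89485168457031)
dark scene0 557 0.02347751858833902 ((426.95184326171875, 89.16426086425781), (50.64683151245117, 98.9949951171875), 57.04796600341797)
dark side0 585 0.023489294873224643 ((428.53302001953125, 88.98091125488281)
[... 908 characters left out ...]
5 -0.256  0.086]
 [ 0.587 -0.254  0.086]
 [ 0.598 -0.252  0.087]
 [ 0.606 -0.25   0.087]]
side0 375
[[ 0.596 -0.323  0.065]
 [ 0.597 -0.321  0.07 ]
 [ 0.598 -0.321  0.071]
 [ 0.605 -0.32   0.069]
 [ 0.59  -0.318  0.073]
 [ 0.588 -0.316  0.066]
 [ 0.594 -0.308  0.067]
 [ 0.591 -0.303  0.065]
 [ 0.589 -0.299  0.065]
 [ 0.59  -0.292  0.063]
 [ 0.589 -0.288  0.07 ]
 [ 0.586 -0.283  0.068]
 [ 0.588 -0.279  0.072]
 [ 0.597 -0.276  0.088]
 [ 0.569 -0.274  0.087]
 [ 0.592 -0.271  0.088]
 [ 0.604 -0.27   0.086]
 [ 0.595 -0.267  0.086]
 [ 0.574 -0.265  0.088]
 [ 0.569 -0.263  0.087]
 [ 0.596 -0.261  0.087]
 [ 0.573 -0.259  0.087]
 [ 0.577 -0.257  0.086]
 [ 0.6   -0.255  0.086]
 [ 0.575 -0.253  0.087]]
```

```bash
cat >> h.py <<'E'
def delta(p,rpy=None,Rm=None):
    T,s=pose(); Rt=R.from_euler('xyz',rpy).as_matrix() if Rm is None else Rm
    t=T[:3,:3].T@(np.array(p)-T[:3,3]); rv=R.from_matrix(T[:3,:3].T@Rt).as_rotvec()
    n=max(np.linalg.norm(t)/.0625,np.rad2deg(np.linalg.norm(rv))/10.7)
    print('delta',np.r_[t,rv].round(4).tolist(),'rows',round(n,1)); return np.r_[t,rv]
E
python3 - <<'E'
from h import *
delta([0.60,-0.20,0.30],[np.pi,0,1.3])
E
```

```text
delta [-0.6283, -0.5528, -0.1049, -0.0007, 0.0007, 1.4058] rows 13.5
```

Emit:
{"api": "carry_out", "payload": {
  "series": [
    [-0.06,-0.055,-0.05,0,0,0.14,60],
    [-0.12,-0.11,-0.1,0,0,0.28,60],
    [-0.18,-0.165,-0.1,0,0,0.42,60],
    [-0.24,-0.22,-0.1,0,0,0.56,60],
    [-0.3,-0.275,-0.1,0,0,0.7,60],
    [-0.36,-0.33,-0.1,0,0,0.84,60],
    [-0.42,-0.385,-0.1,0,0,0.98,60],
    [-0.48,-0.44,-0.1,0,0,1.12,60],
    [-0.54,-0.495,-0.1,0,0,1.26,60],
    [-0.63,-0.55,-0.1,0,0,1.4,60]
  ]
}}

```text
clock: 1.4
position: [0.4994, 0.0086, 0.2937]
tool_rot: [3.141, -0.001, 1.302]
force: [0.9, 0.3, 0.2]
grip_width: 0.0652
```

Run:
```python
from h import *
s=pose()[1]; print(s['qpos'].round(3),s['grip_width'],s['tool_rot'])
delta([0.60,-0.20,0.30],[np.pi,0,1.3])
```

```text
[-0.552  0.239  0.513  1.811 -0.129  1.124 -0.265] 0.06522848012653838 [ 3.14121719e+00 -6.07179608e-04  1.30151457e+00]
delta [-0.1743, 0.1524, -0.0064, 0.0004, -0.0006, 0.0015] rows 3.7
```

Emit:
{"api": "carry_out", "payload": {
  "series": [
    [-0.174,0.152,-0.006,0,0,0,60],
    [-0.174,0.152,-0.006,0,0,0,60],
    [-0.174,0.152,-0.006,0,0,0,60],
    [-0.174,0.152,-0.006,0,0,0,60],
    [-0.174,0.152,-0.006,0,0,0,60],
    [-0.174,0.152,-0.006,0,0,0,60]
  ]
}}

```text
clock: 2.15
position: [0.5999, -0.1968, 0.299]
tool_rot: [-3.141, -0.0, 1.306]
force: [-0.8, 0.2, 0.2]
grip_width: 0.0655
```

Run:
```python
from h import *
s=pose()[1]; print(s['qpos'].round(3),s['grip_width'],s['tool_rot'],s['qd'].round(3))
grab('wrist','w1')
```

```text
[-0.133  0.499  0.557  1.467 -0.27   1.253  0.189] 0.06552362421502274 [-3.14079518e+00 -2.55720384e-04  1.30587160e+00] [-0.022 -0.017 -0.004  0.008  0.001 -0.002 -0.001]
```

View pics/w1.png

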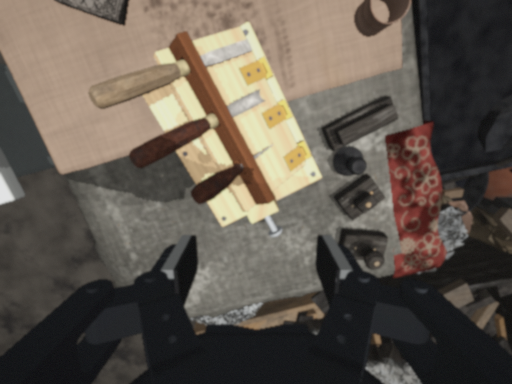

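The wrist view shows the rack from above: chisel with its light handle at (140,85) and flat blade at (228,52), gouge at (175,142), awl at (218,183), and pin head at (275,228). I'll measure these.

Run:
```python
from h import *
W,im=cloud('w1'); hsv=cv2.cvtColor(im,cv2.COLOR_BGR2HSV)
cv2.imwrite('pics/c3.png',cv2.resize(im[20:250,80:330],(800,736),interpolation=cv2.INTER_CUBIC)[:600])
# base
b=(W[...,2]>0.008)&(W[...,2]<0.022)&(im[...,2]>150)&(hsv[...,1]>30)
b[:, :90]=0; b[:20]=0
lab=cv2.connectedComponentsWithStats(b.astype(np.uint8));
for i in range(1,lab[0]):
    if lab[2][i,4]>150: P=W[lab[1]==i]; print(lab[2][i].tolist(),cv2.minAreaRect(P[:,:2].astype(np.float32)*1000))
yaw=0.2213; c=np.array([.5704,-.1532]); X=np.array([np.cos(yaw),np.sin(yaw)]); Y=np.array([-X[1],X[0]])
L=np.stack([(W[...,:2]-c)@X,(W[...,:2]-c)@Y,W[...,2]],-1); np.save('L.npy',L)
# board extents
m=(L[...,2]>0.008)&(L[...,2]<0.022)&(np.abs(L[...,0])<.14)&(np.abs(L[...,1])<.2)
for k in (0,1):print('ext',np.percentile(L[m][:,k],[.5,1,2,98,99,99.5]).round(4))
m=(L[...,2]>0.04)&(L[...,2]<0.1)&(L[...,1]<-0.13)&(L[...,1]>-0.25)&(np.abs(L[...,0]+.01)<0.05)
Q=L[m]; Q=Q[Q[:,1].argsort()]; print(Q[::max(1,len(Q)//40)].round(3))
m=(L[...,2]>0.04)&(L[...,1]>0.06)&(L[...,1]<.12)&(L[...,0]<-0.02)&(L[...,0]>-.25)
Q=L[m]
for x in np.arange(-.2,0,.01):
    q=Q[np.abs(Q[:,0]-x)<.005]
    if len(q)>5: print(round(x,3),len(q),np.percentile(q[:,1],[3,50,97]).round(4),np.percentile(q[:,2],[10,50,95]).round(4))
```

```text
[304, 20, 98, 68, 3414] ((790.5060424804688, -69.82183837890625), (137.97488403320312, 103.40060424804688), 0.5121762156486511)
[239, 22, 65, 121, 841] ((654.7254028320312, -94.41902160644531), (15.895126342773438, 195.30419921875), 12.941858291625977)
[143, 85, 47, 47, 1176] ((479.6545715332031, -82.87832641601562), (47.99557876586914, 67.19707489013672), 12.400874137878418)
[177, 138, 42, 45, 1007] ((500.8723449707031, -176.73890686035156), (46.97408676147461, 63.793312072753906), 12.834643363952637)
[273, 139, 49, 61, 829] ((648.396240234375, -234.68048095703125), (88.42585754394531, 74.04439544677734), 12.66430377960205)
[208, 187, 39, 39, 785] ((521.7855834960938, -271.1531066894531), (50.964839935302734, 60.46161651611328), 17.396087646484375)
ext [-0.0962 -0.0958 -0.0948  0.1348  0.136   0.1377]
ext [-0.1752 -0.1734 -0.1425  0.1221  0.1289  0.1322]
[[-0.004 -0.169  0.07 ]
 [-0.012 -0.166  0.075]
 [-0.008 -0.165  0.077]
 [-0.    -0.165  0.074]
 [-0.011 -0.164  0.076]
 [-0.007 -0.164  0.077]
 [-0.002 -0.164  0.075]
 [-0.017 -0.163  0.072]
 [-0.01  -0.163  0.076]
 [ 0.003 -0.162 
[... 688 characters left out ...]
 -0.144  0.07 ]
 [-0.003 -0.143  0.068]
 [-0.004 -0.141  0.07 ]
 [-0.009 -0.14   0.071]
 [-0.005 -0.139  0.069]
 [-0.006 -0.138  0.071]
 [-0.006 -0.137  0.07 ]
 [-0.011 -0.136  0.07 ]
 [-0.008 -0.135  0.07 ]
 [-0.011 -0.134  0.07 ]
 [-0.01  -0.133  0.069]]
-0.09 14 [0.0952 0.1011 0.1059] [0.1894 0.1907 0.1916]
-0.08 166 [0.0897 0.0977 0.1091] [0.1925 0.1972 0.2003]
-0.07 342 [0.0894 0.0977 0.1104] [0.1879 0.1951 0.2   ]
-0.06 351 [0.0891 0.0981 0.1109] [0.18  0.187 0.193]
-0.05 331 [0.0892 0.0979 0.1106] [0.1712 0.1785 0.1847]
-0.04 302 [0.0894 0.0978 0.1106] [0.1624 0.1696 0.1759]
-0.03 301 [0.0725 0.0966 0.1103] [0.1438 0.1598 0.1666]
-0.02 226 [0.063  0.0924 0.118 ] [0.1212 0.1479 0.1574]
```

View pics/c3.png

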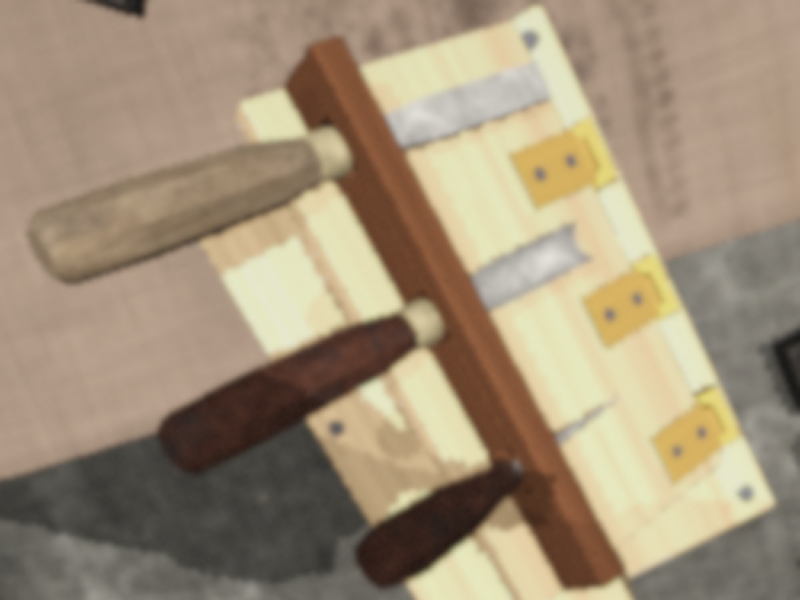

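Run:
```python
from h import *
L=np.load('L.npy'); W,im=cloud('w1')
for nm,(u,v) in dict(top=(248,25),right=(319,179),topl=(159,54),botl=(224,223)).items():
    print(nm, L[v-2:v+3,u-2:u+3].reshape(-1,3).round(4)[::6].tolist())
def prof(ylo,yhi,zlo,xs):
    m=(L[...,2]>zlo)&(L[...,1]>ylo)&(L[...,1]<yhi); Q=L[m]
    for x in xs:
        q=Q[np.abs(Q[:,0]-x)<.005]
        if len(q)>5: print(round(x,3),len(q),np.percentile(q[:,1],[3,50,97]).round(4),np.percentile(q[:,2],[10,50,95]).round(4))
print('gouge');prof(-.01,.06,.15,[-.06,-.05,-.04]); print('awl');prof(-.07,-.01,.13,[-.05,-.04,-.03])
print('cheek/lug tops'); m=(L[...,2]>.081)&(L[...,2]<.092)&(L[...,1]<-.05); Q=L[m]; print(len(Q),np.percentile(Q,[1,5,50,95,99],axis=0).round(4))
# base pts in the w1: y range per x column
m=(L[...,2]>.011)&(L[...,2]<.019)
Q=L[m]
for x in [-.08,-.06,.06,.08]:
    q=Q[(np.abs(Q[:,0]-x)<.004)&(np.abs(Q[:,1])<.2)]; print(x,np.percentile(q[:,1],[0,1,3,97,99,100]).round(4))
for y in [-.1,-.05,.05,.1]:
    q=Q[(np.abs(Q[:,1]-y)<.004)&(np.abs(Q[:,0])<.15)]; print(y,np.percentile(q[:,0],[0,1,3,97,99,100]).round(4))
```

```text
top [[0.0976, 0.1343, 0.0142], [0.0982, 0.1321, 0.0155], [0.099, 0.1306, 0.014], [0.0996, 0.1285, 0.015], [0.1004, 0.1269, 0.0139]]
right [[0.0943, -0.1286, 0.0149], [0.095, -0.1308, 0.0155], [0.0974, -0.1388, -0.0017], [0.0982, -0.1412, -0.0014], [0.0991, -0.1437, -0.0014]]
topl [[-0.0183, 0.128, 0.1254], [-0.0179, 0.1266, 0.1252], [-0.0177, 0.1255, 0.1241], [-0.0173, 0.1242, 0.1239], [-0.0173, 0.1235, 0.1215]]
botl [[-0.0911, -0.1227, 0.0153], [-0.0907, -0.1255, 0.0145], [-0.0901, -0.1281, 0.0144], [-0.0888, -0.1299, 0.0166], [-0.0939, -0.1385, -0.0021]]
gouge
-0.06 268 [0.0218 0.0326 0.0433] [0.182  0.1877 0.1932]
-0.05 258 [0.0218 0.0322 0.0431] [0.1727 0.1789 0.1851]
-0.04 239 [0.0216 0.0323 0.0427] [0.1646 0.1701 0.1765]
awl
-0.05 144 [-0.0448 -0.0332 -0.024 ] [0.1714 0.1752 0.1791]
-0.04 666 [-0.0446 -0.0277 -0.0233] [0.1702 0.3977 0.4053]
-0.03 4785 [-0.0343 -0.0197 -0.0102] [0.3951 0.4099 0.4254]
cheek/lug tops
691 [[-0.0295 -0.2861  0.0811]
 [-0.0263 -0.28    0.0815]
 [ 0.0092 -0.1099  0.087 ]
 [ 0.1101 -0.0556  0.0898]
 [ 0.1176 -0.0512  0.091 ]]
-0.08 [-0.1327 -0.1304 -0.1251  0.1162  0.119   0.1205]
-0.06 [-0.1329 -0.13   -0.1255  0.1127  0.1157  0.1176]
0.06 [-0.1336 -0.1325 -0.1318 -0.1049 -0.1043 -0.1041]
0.08 [-0.1333 -0.1333 -0.1323 -0.101  -0.1002 -0.0996]
-0.1 [-0.0974 -0.0962 -0.0942  0.1362  0.1474  0.1498]
-0.05 [0.0878 0.0878 0.088  0.1018 0.1022 0.1024]
0.05 [0.0878 0.0879 0.088  0.1021 0.1024 0.1025]
0.1 [-0.0966 -0.0955 -0.0938  0.1003  0.1018  0.1026]
```

Run:
```python
from h import *
yaw=0.2213; c=np.array([.5704,-.1532]); X=np.array([np.cos(yaw),np.sin(yaw)]); Y=np.array([-X[1],X[0]])
for t in ['scene0','side0','w1']:
    W,im=cloud(t)
    L=np.stack([(W[...,:2]-c)@X,(W[...,:2]-c)@Y,W[...,2]],-1)
    for nm,y0 in [('ch',.095),('go',.03),('awl',-.04)]:
        for x in (-.06,-.05):
            m=(np.abs(L[...,0]-x)<.005)&(np.abs(L[...,1]-y0)<.025)&(L[...,2]>.14)&(L[...,2]<.22)
            q=L[m]; print(t,nm,x,len(q),np.percentile(q[:,1],[3,97]).round(4) if len(q)>3 else '',np.percentile(q[:,2],[5,97]).round(4) if len(q)>3 else '')
    m=(np.abs(L[...,0]+.01)<.03)&(L[...,1]<-.142)&(L[...,1]>-.22)&(L[...,2]>.045)&(L[...,2]<.095); q=L[m]
    print(t,'pin',len(q),np.percentile(q,[1,5,50,95,99],axis=0).round(4).tolist())
    m=(np.abs(L[...,0]+.01)<.04)&(L[...,1]<-.09)&(L[...,1]>-.16)&(L[...,2]>.0835)&(L[...,2]<.092); q=L[m]
    print('cheek top',len(q),np.percentile(q,[1,5,50,95,99],axis=0).round(4).tolist())
```

```text
scene0 ch -0.06 36 [0.088 0.103] [0.1422 0.1889]
scene0 ch -0.05 50 [0.0885 0.1056] [0.1422 0.176 ]
scene0 go -0.06 33 [0.0202 0.0351] [0.1413 0.1868]
scene0 go -0.05 49 [0.0208 0.0368] [0.1426 0.1771]
scene0 awl -0.06 59 [-0.0439 -0.0275] [0.1417 0.1725]
scene0 awl -0.05 99 [-0.0477 -0.0284] [0.1438 0.1777]
scene0 pin 92 [[-0.0216, -0.17, 0.0587], [-0.0209, -0.1693, 0.0609], [-0.0124, -0.1621, 0.0681], [-0.0067, -0.144, 0.0753], [-0.0036, -0.1422, 0.0764]]
cheek top 234 [[-0.0324, -0.1257, 0.0838], [-0.031, -0.1249, 0.0842], [-0.0113, -0.1096, 0.0865], [0.0129, -0.0937, 0.0884], [0.015, -0.0916, 0.0901]]
side0 ch -0.06 58 [0.0868 0.0984] [0.1433 0.1876]
side0 ch -0.05 69 [0.0874 0.1025] [0.143  0.1794]
side0 go -0.06 58 [0.0192 0.0325] [0.1426 0.1895]
side0 go -0.05 80 [0.0193 0.0356] [0.1421 0.1787]
side0 awl -0.06 57 [-0.0455 -0.0311] [0.1415 0.1718]
side0 awl -0.05 137 [-0.0486 -0.0294] [0.1435 0.1777]
side0 pin 136 [[-0.0207, -0.1715, 0.0565], [-0.0194, -0.1708, 0.0608], [-0.012, -0.1647, 0.0687], [-0.004, -0.1449, 0.0752], [-0.0017, -0.1427, 0.0763]]
cheek top 333 [[-0.031, -0.1271, 0.0837], [-0.0303, -0.1262, 0.0847], [-0.0103, -0.11, 0.0869], [0.0137, -0.0943, 0.089], [0.0199, -0.0925, 0.0906]]
w1 ch -0.06 351 [0.0891 0.1109] [0.1759 0.1935]
w1 ch -0.05 331 [0.0892 0.1106] [0.1673 0.1855]
w1 go -0.06 268 [0.0218 0.0433] [0.1807 0.1938]
w1 go -0.05 258 [0.0218 0.0431] [0.1716 0.1854]
w1 awl -0.06 29 [-0.042  -0.0268] [0.1667 0.1723]
w1 awl -0.05 144 [-0.0448 -0.024 ] [0.1671 0.1793]
w1 pin 158 [[-0.0194, -0.1669, 0.0558], [-0.0171, -0.1653, 0.0595], [-0.0067, -0.1611, 0.0692], [0.0019, -0.1446, 0.076], [0.0042, -0.1429, 0.077]]
cheek top 405 [[-0.0301, -0.1254, 0.0852], [-0.028, -0.1245, 0.086], [-0.0087, -0.1149, 0.0872], [0.0145, -0.1038, 0.0883], [0.0262, -0.0911, 0.0888]]
```

```bash
cat >> h.py <<'E'
YAW=0.2213; C=np.array([.5689,-.1418,0]); RR=R.from_euler('z',YAW).as_matrix()
def rk(p): return RR@np.array(p)+C      # rack->world
def lk(W): return (W-C)@RR              # world->rack
E
python3 - <<'E'
from h import *
for t in ['w1','side0']:
    L=lk(cloud(t)[0])
    for z0,z1 in [(.092,.11),(.11,.13),(.13,.15),(.15,.17)]:
        q=L[(L[...,2]>z0)&(L[...,2]<z1)&(np.abs(L[...,0])<.11)&(L[...,1]>-.2)&(L[...,1]<-.03)]
        if len(q): i=q[:,1].argsort(); print(t,z0,len(q),q[i[:max(1,len(q)//8):max(1,len(q)//40)]].round(3).tolist())
# crown estimate
for t in ['w1','side0','scene0']:
    L=lk(cloud(t)[0]); q=L[(np.abs(L[...,0]+.01)<.03)&(L[...,1]<-.170)&(L[...,1]>-.2)&(L[...,2]>.045)&(L[...,2]<.095)]
    print(t,len(q),q.mean(0).round(4),q.min(0).round(4),q.max(0).round(4))
a=0.5
Rm=RR@np.column_stack([[0,np.cos(a),np.sin(a)],[1,0,0],[0,np.sin(a),-np.cos(a)]]); print(np.linalg.det(Rm))
def tcp(y,z=.066,x=-.009):  # corner at (x,y,z) rack
    return rk([x,y,z])-Rm@np.array([.011,0,0])
print(tcp(-.22,.12),tcp(-.22),tcp(-.147)); delta(tcp(-.23,.12),Rm=Rm)
E
```

```text
w1 0.092 32 [[0.021, -0.102, 0.092], [0.02, -0.088, 0.093], [0.02, -0.081, 0.092], [0.02, -0.076, 0.092]]
w1 0.11 1031 [[-0.001, -0.105, 0.122], [-0.006, -0.103, 0.116], [-0.01, -0.101, 0.114], [-0.016, -0.1, 0.122], [-0.019, -0.098, 0.122], [-0.01, -0.097, 0.117]]
w1 0.13 971 [[0.013, -0.104, 0.137], [0.016, -0.101, 0.137], [0.02, -0.099, 0.133], [0.015, -0.096, 0.138], [0.018, -0.094, 0.136], [0.011, -0.092, 0.135]]
w1 0.15 427 [[-0.037, -0.059, 0.161], [-0.033, -0.058, 0.158], [-0.039, -0.057, 0.168], [-0.022, -0.057, 0.15], [-0.037, -0.056, 0.167], [-0.034, -0.055, 0.166]]
side0 0.092 134 [[0.011, -0.107, 0.093], [-0.011, -0.107, 0.107], [0.015, -0.107, 0.093], [-0.023, -0.106, 0.095], [-0.003, -0.106, 0.093], [-0.003, -0.106, 0.095]]
side0 0.11 542 [[0.003, -0.107, 0.124], [0.001, -0.107, 0.12], [-0.021, -0.106, 0.116], [0.018, -0.106, 0.129], [-0.014, -0.106, 0.114], [0.003, -0.105, 0.121]]
side0 0.13 351 [[0.012, -0.108, 0.131], [0.012, -0.106, 0.13], [0.008, -0.103, 0.133], [0.011, -0.101, 0.135], [0.006, -0.098, 0.132], [0.013, -0.096, 0.137]]
side0 0.15 135 [[-0.045, -0.061, 0.159], [-0.047, -0.06, 0.168], [-0.035, -0.06, 0.152], [-0.044, -0.06, 0.167], [-0.05, -0.06, 0.163], [-0.04, -0.06, 0.152]]
w1 101 [-0.0083 -0.1738  0.0692] [-0.0207 -0.1803  0.0537] [ 0.0034 -0.1701  0.0774]
side0 88 [-0.0139 -0.1784  0.0687] [-0.022 -0.183  0.054] [-0.0024 -0.1704  0.0767]
scene0 53 [-0.0154 -0.1769  0.0689] [-0.0229 -0.1817  0.0577] [-0.0038 -0.1705  0.0769]
1.0
[ 0.61052797 -0.36782832  0.11472632] [ 0.61052797 -0.36782832  0.06072632] [ 0.59450461 -0.29660857  0.06072632]
delta [-0.1718, 0.0597, 0.1844, 0.121, 0.4894, -0.4753] rows 4.1
```

Emit:
{"api": "carry_out", "payload": {
  "series": [
    [-0.06,0.02,0.02,0.03,0.12,-0.12,255],
    [-0.11,0.04,0.06,0.06,0.24,-0.24,255],
    [-0.15,0.055,0.11,0.09,0.37,-0.36,255],
    [-0.172,0.06,0.15,0.121,0.489,-0.475,255],
    [-0.172,0.06,0.18,0.121,0.489,-0.475,255],
    [-0.172,0.06,0.18,0.121,0.489,-0.475,255],
    [-0.172,0.06,0.18,0.121,0.489,-0.475,255],
    [-0.172,0.06,0.18,0.121,0.489,-0.475,255],
    [-0.172,0.06,0.18,0.121,0.489,-0.475,255]
  ]
}}

```text
clock: 3.32
position: [0.6141, -0.3784, 0.1218]
tool_rot: [3.139, -0.496, 1.793]
force: [0.3, 0.1, 0.7]
grip_width: 0.0003
```

```bash
cat >> h.py <<'E'
a=0.5
RP=RR@np.column_stack([[0,np.cos(a),np.sin(a)],[1,0,0],[0,np.sin(a),-np.cos(a)]])
def ptcp(y,z=.066,x=-.009): return rk([x,y,z])-RP@np.array([.011,0,0])
E
python3 - <<'E'
from h import *
T,s=pose(); print(s['qpos'].round(3),s['grip_width'], lk((T@[.011,0,0,1])[:3]).round(4))
delta(ptcp(-.22),Rm=RP); delta(ptcp(-.19),Rm=RP); print(T[:3,:3].T@RR@[0,1,0])
grab('wrist','w2'); grab('side','s2')
E
```

```text
[ 0.526  1.053  0.272  0.907 -0.524  1.627  1.018] 0.00032756260761108774 [-0.0079 -0.2311  0.1271]
delta [-0.0194, -0.0013, 0.059, 0.0018, 0.0035, 0.0011] rows 1.0
delta [0.007, -0.0013, 0.0733, 0.0018, 0.0035, 0.0011] rows 1.2
[8.79259819e-01 8.55918236e-05 4.76342486e-01]
```

View pics/s2.png

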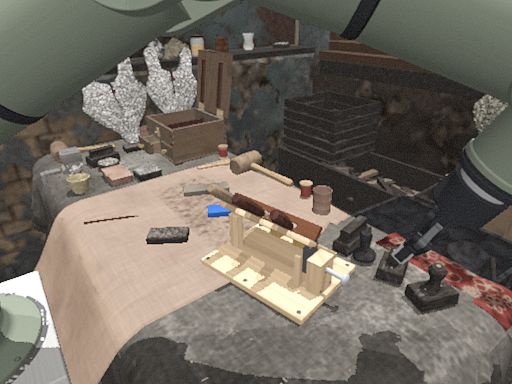

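View pics/w2.png

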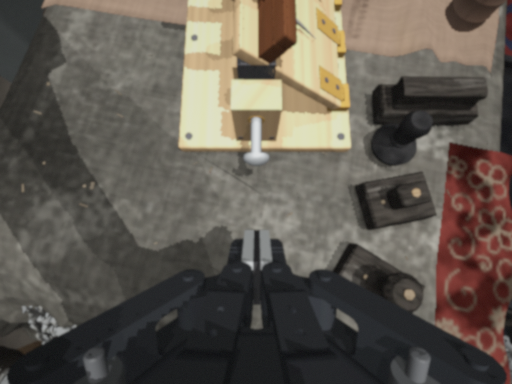

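The side view shows the fingertip over the pin's line at about (395,255). In the wrist view the pin is straight ahead, with its head at (256,157). I'll check clearance to the black objects nearby before descending.

Run:
```python
from h import *
W,im=cloud('w2'); L=lk(W)
for u,v in [(350,262),(370,265),(405,290),(380,300),(395,200)]: print(u,v,L[v,u].round(3))
T,s=pose()
m=(L[...,2]>.01)&(L[...,0]>.02)&(L[...,0]<.2)&(L[...,1]<-.19)&(L[...,1]>-.45)
m[:, :330]=0
q=L[m]; print(len(q),np.percentile(q,[1,50,99],axis=0).round(3))
```

```text
350 262 [ 0.086 -0.272  0.029]
370 265 [ 0.105 -0.275  0.03 ]
405 290 [ 0.111 -0.292  0.081]
380 300 [ 0.033 -0.278  0.216]
395 200 [ 0.129 -0.212  0.046]
16098 [[ 0.021 -0.302  0.014]
 [ 0.042 -0.286  0.216]
 [ 0.169 -0.194  0.24 ]]
```

Emit:
{"api": "carry_out", "payload": {
  "series": [
    [-0.019,-0.001,0.03,0.002,0.003,0.001,255],
    [-0.019,-0.001,0.059,0.002,0.003,0.001,255],
    [-0.006,-0.001,0.066,0.002,0.003,0.001,255],
    [0.007,-0.001,0.073,0.002,0.003,0.001,255],
    [0.007,-0.001,0.073,0.002,0.003,0.001,255]
  ]
}}

```text
clock: 4.05
position: [0.6036, -0.3382, 0.0594]
tool_rot: [-3.14, -0.502, 1.791]
force: [0.6, -0.6, 0.1]
grip_width: 0.0002
```

Run:
```python
from h import *
T,s=pose(); print(s['force'], lk((T@[.011,0,0,1])[:3]).round(4))
for y in [-.17,-.16,-.15,-.147]: delta(ptcp(y),Rm=RP)
grab('wrist','w3')
```

```text
[ 0.64059719 -0.60622801  0.10403228] [-0.0093 -0.1896  0.0647]
delta [0.0178, 0.0003, 0.0083, -0.0013, -0.0019, -0.0007] rows 0.3
delta [0.0266, 0.0003, 0.0131, -0.0013, -0.0019, -0.0007] rows 0.5
delta [0.0353, 0.0003, 0.0179, -0.0013, -0.0019, -0.0007] rows 0.6
delta [0.038, 0.0003, 0.0194, -0.0013, -0.0019, -0.0007] rows 0.7
```

View pics/w3.png

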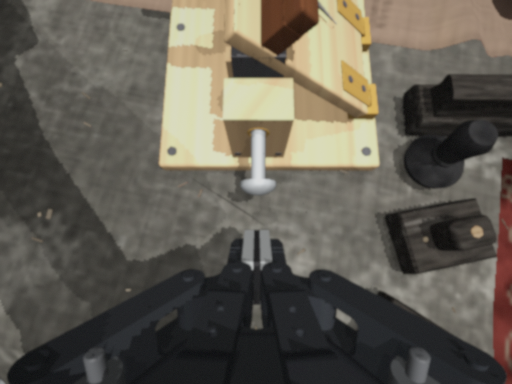

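Fingertips (257,240) are in line with the head (257,186). I'll push gently.

Emit:
{"api": "carry_out", "payload": {
  "series": [
    [0.004,0,0.002,0,0,0,255],
    [0.008,0,0.004,0,0,0,255],
    [0.012,0,0.006,0,0,0,255],
    [0.016,0,0.008,0,0,0,255],
    [0.02,0,0.01,0,0,0,255],
    [0.024,0,0.012,0,0,0,255],
    [0.028,0,0.014,0,0,0,255],
    [0.028,0,0.014,0,0,0,255]
  ]
}}

```text
clock: 5.1
position: [0.5963, -0.3082, 0.06]
tool_rot: [-3.139, -0.502, 1.79]
force: [-0.2, 0.5, 0.9]
grip_width: 0.0
```

Run:
```python
from h import *
T,s=pose(); print(RR.T@s['force'], lk((T@[.011,0,0,1])[:3]).round(4))
for y in [-.15,-.147]: delta(ptcp(y),Rm=RP)
grab('wrist','w4')
```

```text
[-0.07395645  0.56058324  0.87452202] [-0.0098 -0.1587  0.0653]
delta [0.008, 0.0008, 0.0035, -0.0015, -0.002, -0.0017] rows 0.1
delta [0.0107, 0.0008, 0.005, -0.0015, -0.002, -0.0017] rows 0.2
```

View pics/w4.png

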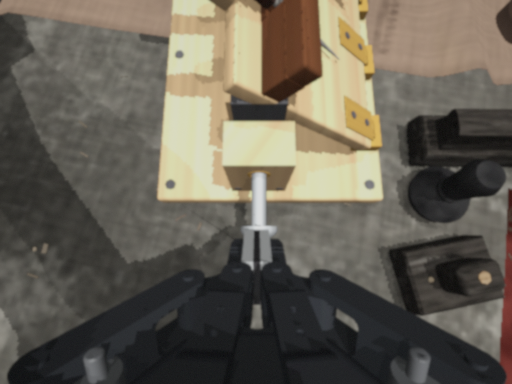

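Run:
```python
from h import *
o=[]
for t in ['w3','w4']:
    im=load(t)[0]; o.append(cv2.resize(im[110:290,200:320],(400,600),interpolation=cv2.INTER_CUBIC))
    L=lk(cloud(t)[0])
    for v in range(120,250,6): print(t,v,L[v,258].round(4))
cv2.imwrite('pics/c4.png',np.hstack(o))
```

```text
w3 120 [-0.0087 -0.1374  0.0869]
w3 126 [-0.0087 -0.1369  0.0774]
w3 132 [-0.0087 -0.1379  0.0701]
w3 138 [-0.0087 -0.1429  0.071 ]
w3 144 [-0.0087 -0.1472  0.0706]
w3 150 [-0.0087 -0.1514  0.0701]
w3 156 [-0.0087 -0.1559  0.0704]
w3 162 [-0.0087 -0.1604  0.0708]
w3 168 [-0.0087 -0.1647  0.0708]
w3 174 [-0.0087 -0.1687  0.0699]
w3 180 [-0.0088 -0.175   0.0778]
w3 186 [-0.0088 -0.1785  0.0756]
w3 192 [-0.0087 -0.1811  0.0691]
w3 198 [-0.0085 -0.1715  0.    ]
w3 204 [-0.0085 -0.1774  0.001 ]
w3 210 [-0.0085 -0.183   0.0013]
w3 216 [-0.0085 -0.1885  0.0014]
w3 222 [-0.0085 -0.1939  0.0005]
w3 228 [-0.0085 -0.1994  0.0008]
w3 234 [-0.0089 -0.2116  0.1042]
w3 240 [-0.0089 -0.215   0.1105]
w3 246 [-0.009  -0.2181  0.1166]
w4 120 [-0.0091 -0.1048  0.0841]
w4 126 [-0.0092 -0.1106  0.0872]
w4 132 [-0.0092 -0.1148  0.0873]
w4 138 [-0.0092 -0.1184  0.0862]
w4 144 [-0.0092 -0.1234  0.0883]
w4 150 [-0.0092 -0.127   0.0873]
w4 156 [-0.0092 -0.1313  0.0882]
w4 162 [-0.0092 -0.1346  0.0862]
w4 168 [-0.0092 -0.1371  0.0815]
w4 174 [-0.0092 -0.1382  0.0717]
w4 180 [-0.0092 -0.1422  0.071 ]
w4 186 [-0.0092 -0.1462  0.07  ]
w4 192 [-0.0092 -0.1507  0.0718]
w4 198 [-0.0092 -0.1546  0.0705]
w4 204 [-0.0092 -0.1586  0.0704]
w4 210 [-0.0092 -0.1627  0.0709]
w4 216 [-0.0092 -0.1666  0.0697]
w4 222 [-0.0092 -0.1706  0.0698]
w4 228 [-0.0093 -0.1752  0.0773]
w4 234 [-0.0094 -0.1808  0.1052]
w4 240 [-0.0094 -0.1842  0.1115]
w4 246 [-0.0094 -0.1873  0.1173]
```

View pics/c4.png

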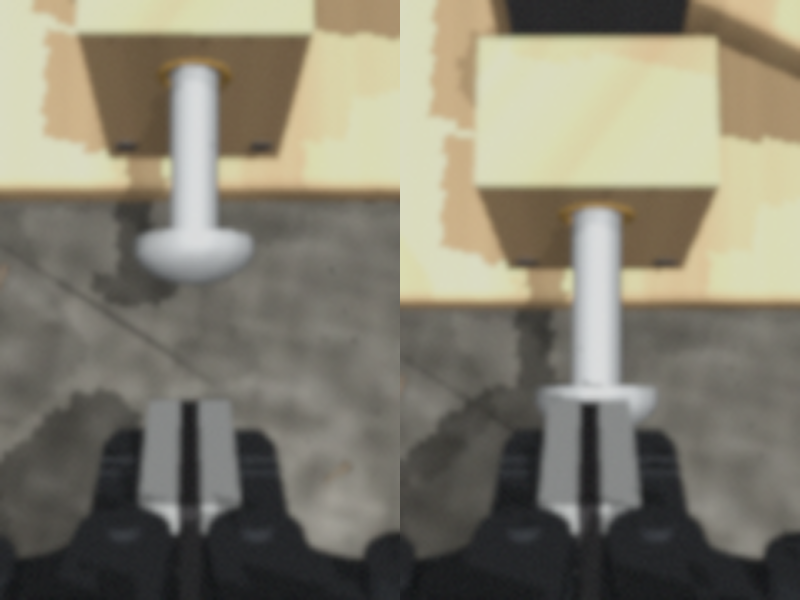

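Run:
```python
from h import *
H=np.array(imaging.camera_info('wrist')['hand_eye']); print(H.round(3)); K=load('w4')[2]
Hi=np.linalg.inv(H)
for p in [(0,0,0),(.011,0,0),(-.011,0,0),(0,0,-.019),(.011,0,-.019),(.011,0,-.04),(0,0,-.04)]:
    q=Hi@np.r_[p,1]; print(p,((K@q[:3])[:2]/q[2]).round(1),q[2].round(3))
d=load('w4')[1]; print(d[226:262:3,250].round(3), d[226:262:3,264].round(3))
q=H@np.r_[np.linalg.inv(K)@[250,245,1]*d[245,250],1]; print(q)
```

```text
[[-0.    -0.958 -0.286  0.073]
 [ 1.    -0.    -0.    -0.   ]
 [ 0.    -0.286  0.958 -0.178]
 [ 0.     0.     0.     1.   ]]
(0, 0, 0) [257.2 220.4] 0.192
(0.011, 0, 0) [257.2 205.5] 0.188
(-0.011, 0, 0) [257.2 234.8] 0.195
(0, 0, -0.019) [257.2 231.8] 0.173
(0.011, 0, -0.019) [257.2 215.5] 0.17
(0.011, 0, -0.04) [257.4 229.4] 0.15
(0, 0, -0.04) [257.3 247.6] 0.153
[0.176 0.176 0.147 0.144 0.141 0.138 0.134 0.131 0.129 0.126 0.122 0.12 ] [0.174 0.176 0.146 0.143 0.14  0.137 0.135 0.131 0.128 0.126 0.122 0.12 ]
[ 0.0110587  -0.00360232 -0.05839525  1.        ]
```

Run:
```python
from h import *
o=[]
T,s=pose()
for t in ['side','scene']:
    im,d=grab(t,t+'4')
    for p,c in [((0,0,0),(0,0,255)),((.011,0,0),(0,255,0)),((0,0,-.04),(255,0,0))]:
        u,v=proj(t+'4',(T@np.r_[p,1])[:3]); print(t,p,u.round(1),v.round(1)); 
    u,v=map(int,proj(t+'4',T[:3,3])); o.append(cv2.resize(im[v-50:v+40,u-45:u+45],(400,400),interpolation=cv2.INTER_CUBIC))
cv2.imwrite('pics/c5.png',np.hstack(o))
```

```text
side (0, 0, 0) 340.7 279.6
side (0.011, 0, 0) 336.3 275.1
side (0, 0, -0.04) 352.3 268.7
scene (0, 0, 0) 362.2 279.6
scene (0.011, 0, 0) 358.2 276.0
scene (0, 0, -0.04) 374.3 270.5
```

View pics/c5.png

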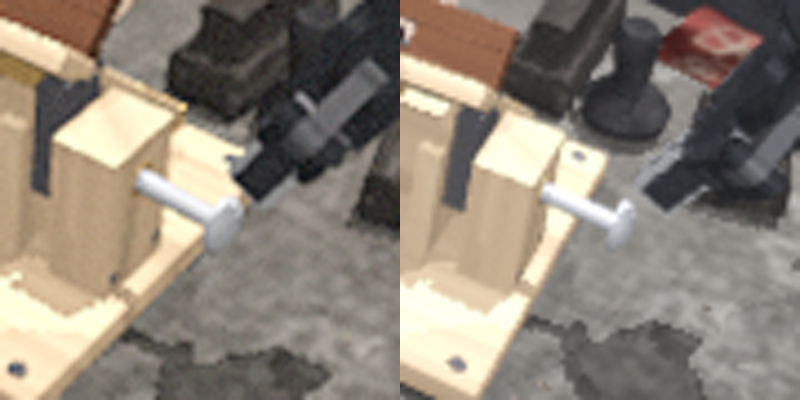

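Run:
```python
from h import *
H=np.array(imaging.camera_info('wrist')['hand_eye'])
for t in ['w3','w4']:
    im,d,K,E=load(t)
    for v in range(226,262,3):
        for u in (240,247,263,270):
            q=H@np.r_[np.linalg.inv(K)@[u,v,1]*d[v,u],1]; print(t,v,u,q[:3].round(4),end=' ')
        print()
im,d,K,E=load('w1')
for v in range(230,262,4):
    for u in (178,188,194): 
        q=H@np.r_[np.linalg.inv(K)@[u,v,1]*d[v,u],1]; print(v,u,q[:3].round(4),end=' ')
    print()
for t in ['side4','scene4']:
    W,im=cloud(t); T,s=pose(); Q=(W-T[:3,3])@T[:3,:3]
    m=(np.abs(Q[...,0])<.03)&(np.abs(Q[...,1])<.03)&(Q[...,2]<.03)&(Q[...,2]>-.1)&(im.max(-1)<130)
    q=Q[m]; i=q[:,2].argsort()[::-1]; print(t,q[i[:60:3]].round(4).tolist())
```

```text
w3 226 240 [-0.027  -0.0155  0.0529] w3 226 247 [-0.0269 -0.0091  0.0527] w3 226 263 [-0.0268  0.0054  0.0522] w3 226 270 [-0.0266  0.0118  0.0518] 
w3 229 240 [-0.0297 -0.0155  0.0522] w3 229 247 [-0.029  -0.0091  0.0507] w3 229 263 [-0.0293  0.0054  0.0513] w3 229 270 [-0.0285  0.0117  0.0495] 
w3 232 240 [-0.0319 -0.0154  0.0505] w3 232 247 [ 0.0109 -0.0056 -0.0432] w3 232 263 [ 0.0111  0.003  -0.0435] w3 232 270 [-0.0319  0.0118  0.0505] 
w3 235 240 [-0.0343 -0.0154  0.0493] w3 235 247 [ 0.0107 -0.0054 -0.0464] w3 235 263 [ 0.011   0.0029 -0.047 ] w3 235 270 [-0.0336  0.0117  0.0478] 
w3 238 240 [-0.0365 -0.0153  0.0478] w3 238 247 [ 0.0111 -0.0053 -0.0507] w3 238 263 [ 0.0111  0.0028 -0.0507] w3 238 270 [-0.0365  0.0117  0.0478] 
w3 241 240 [ 0.0071 -0.0092 -0.0461] w3 241 247 [ 0.0103 -0.0052 -0.0526] w3 241 263 [ 0.0104  0.0028 -0.0528] w3 241 270 [ 0.0072  0.0067 -0.0463] 
w3 244 240 [ 0.0072 -0.009  -0.0497] w3 244 247 [ 0.0107 -0.0051 -0.0566] w3 244 263 [ 0.0108  0.0027 -0.0568] w3 244 270 [ 0.0111  0.0061 -0.0574] 
w3 247 240 [ 0.0066 -0.0089 -0.052 ] w3 247 247 [ 0.0109 
[... 3738 characters left out ...]
 -0.0144, -0.0525], [-0.004, -0.0145, -0.0526], [0.0063, -0.0062, -0.0531], [0.0029, -0.013, -0.0546], [-0.0016, -0.0139, -0.0554]]
scene4 [[0.0039, -0.007, -0.037], [0.0037, -0.0104, -0.0414], [0.0016, -0.0128, -0.0431], [-0.0045, -0.0148, -0.0459], [0.0037, -0.0147, -0.0465], [0.0003, -0.0112, -0.0471], [-0.0057, -0.0148, -0.0476], [-0.002, -0.0125, -0.0479], [0.0064, -0.0132, -0.0491], [0.0041, -0.0147, -0.05], [-0.0056, -0.0137, -0.0504], [0.0101, -0.0019, -0.0516], [-0.0068, -0.0135, -0.0519], [0.0042, -0.0138, -0.0529], [0.0017, -0.0146, -0.0533], [0.0031, -0.014, -0.0548], [-0.0011, -0.0128, -0.0553], [0.0021, -0.0146, -0.0569], [0.0007, -0.0138, -0.0579], [-0.0017, -0.0147, -0.0585]]
```

The wrist, side and scene cameras all agree that the shut fingertips sit about 40 mm short of the reported TCP along tool z. The push therefore passed above the head without touching it, and the pin hasn't moved. I'll use tool z = -0.040 as the real tip.

```bash
cat >> h.py <<'E'
TIP=-.040
def ptcp(y,z=.066,x=-.009): return rk([x,y,z])-RP@np.array([.011,0,TIP])
def corner(T): return lk((T@[.011,0,TIP,1])[:3])
E
python3 - <<'E'
from h import *
T,s=pose(); print(corner(T).round(4)); 
delta(ptcp(-.205,.1),Rm=RP); delta(ptcp(-.205),Rm=RP); delta(ptcp(-.19),Rm=RP)
E
```

```text
[-0.0099 -0.1785  0.1002]
delta [-0.0234, 0.001, -0.0126, -0.0014, -0.0017, -0.0022] rows 0.4
delta [-0.0397, 0.0011, 0.0172, -0.0014, -0.0017, -0.0022] rows 0.7
delta [-0.0266, 0.0011, 0.0244, -0.0014, -0.0017, -0.0022] rows 0.6
```

Emit:
{"api": "carry_out", "payload": {
  "series": [
    [-0.023,0.001,-0.013,0,0,0,255],
    [-0.031,0.001,0.002,0,0,0,255],
    [-0.04,0.001,0.017,0,0,0,255],
    [-0.04,0.001,0.017,0,0,0,255],
    [-0.027,0.001,0.024,0,0,0,255],
    [-0.027,0.001,0.024,0,0,0,255]
  ]
}}

```text
clock: 6.0
position: [0.6002, -0.3191, 0.0265]
tool_rot: [-3.14, -0.502, 1.791]
force: [-0.6, -0.5, -0.4]
grip_width: 0.0001
```

Run:
```python
from h import *
T,s=pose(); print(corner(T).round(4),RR.T@s['force']); 
for y in [-.175,-.15,-.147]: delta(ptcp(y),Rm=RP)
o=[]
for t in ['side','wrist']:
    im,d=grab(t,t+'5'); u,v=map(int,proj(t+'5',rk([-.009,-.17,.066]))); print(u,v)
    o.append(cv2.resize(im[v-60:v+60,u-60:u+60],(400,400),interpolation=cv2.INTER_CUBIC))
cv2.imwrite('pics/c6.png',np.hstack(o))
```

```text
[-0.0083 -0.1895  0.0668] [-0.68605494 -0.31723553 -0.44813842]
delta [0.0122, -0.0006, 0.0076, -0.0015, -0.0024, -0.0007] rows 0.2
delta [0.0341, -0.0006, 0.0197, -0.0015, -0.0024, -0.0007] rows 0.6
delta [0.0367, -0.0006, 0.0211, -0.0015, -0.0024, -0.0007] rows 0.7
341 277
256 193
```

View pics/c6.png

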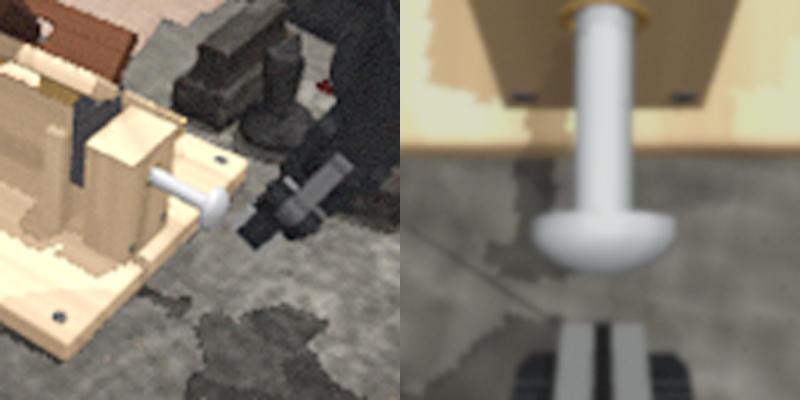

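The fingers are now at pin height, just behind the head (wrist 256,205). I'll push in along +y, about 31 mm.

Emit:
{"api": "carry_out", "payload": {
  "series": [
    [0.004,0,0.0024,0,0,0,255],
    [0.008,0,0.0048,0,0,0,255],
    [0.012,0,0.0072,0,0,0,255],
    [0.016,0,0.0096,0,0,0,255],
    [0.02,0,0.012,0,0,0,255],
    [0.024,0,0.0142,0,0,0,255],
    [0.024,0,0.0142,0,0,0,255]
  ]
}}

```text
clock: 6.98
position: [0.5937, -0.2924, 0.0249]
tool_rot: [-3.139, -0.502, 1.79]
force: [-0.4, -0.3, -0.1]
grip_width: -0.0001
```

Run:
```python
from h import *
T,s=pose(); print(corner(T).round(4),RR.T@s['force']); 
for y in [-.15,-.147]: delta(ptcp(y),Rm=RP)
o=[]
for t in ['side','wrist']:
    im,d=grab(t,t+'6'); u,v=map(int,proj(t+'6',rk([-.009,-.16,.066]))); print(u,v)
    o.append(cv2.resize(im[v-60:v+60,u-60:u+60],(400,400),interpolation=cv2.INTER_CUBIC))
cv2.imwrite('pics/c7.png',np.hstack(o))
```

```text
[-0.0087 -0.162   0.0653] [-0.45361559 -0.2396304  -0.13715312]
delta [0.0108, -0.0002, 0.0051, -0.0017, -0.0024, -0.0016] rows 0.2
delta [0.0134, -0.0002, 0.0066, -0.0017, -0.0024, -0.0016] rows 0.2
337 274
257 225
```

View pics/c7.png

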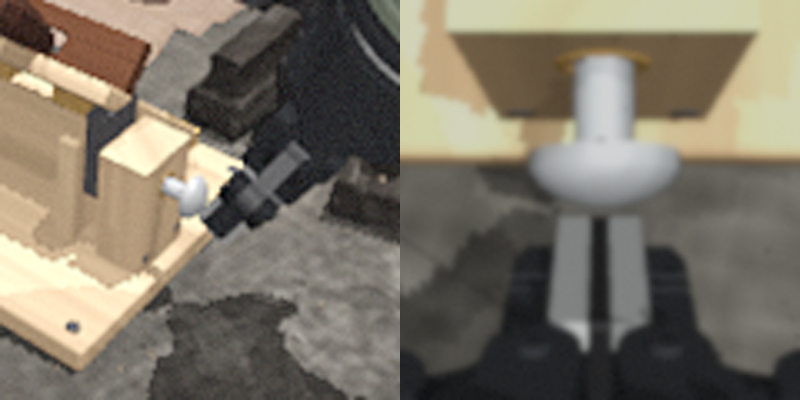

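The pin is sliding in. About 13–16 mm are left.

Emit:
{"api": "carry_out", "payload": {
  "series": [
    [0.004,0,0.002,0,0,0,255],
    [0.008,0,0.004,0,0,0,255],
    [0.011,0,0.0055,0,0,0,255],
    [0.011,0,0.0055,0,0,0,255]
  ]
}}

```text
clock: 7.58
position: [0.5911, -0.2807, 0.0255]
tool_rot: [-3.139, -0.502, 1.79]
force: [0.2, -0.8, -0.5]
grip_width: -0.0
```

```bash
cat > pk.py <<'E'
from h import *
import sys
k=sys.argv[1]
T,s=pose(); print(corner(T).round(4),RR.T@s['force']); 
for y in [-.147,-.145]: delta(ptcp(y),Rm=RP)
grab('wrist','wp'+k); W,im=cloud('wp'+k); L=lk(W)
u,v=map(int,proj('wp'+k,rk([-.009,-.15,.066])))
cv2.imwrite(f'pics/p{k}.png',cv2.resize(im[v-60:v+60,u-60:u+60],(400,400),interpolation=cv2.INTER_CUBIC))
q=L[(np.abs(L[...,0]+.009)<.016)&(L[...,1]<-.1395)&(L[...,2]>.05)&(L[...,2]<.082)&(L[...,1]>-.19)]
print(len(q),np.percentile(q,[1,5,50,95,99],axis=0).round(4).tolist())
E
python3 pk.py 1
```

```text
[-0.0088 -0.15    0.0659] [ 0.02340024 -0.83891334 -0.51564532]
delta [0.0026, -0.0002, 0.0013, -0.0015, -0.002, -0.0017] rows 0.0
delta [0.0044, -0.0002, 0.0023, -0.0015, -0.002, -0.0017] rows 0.1
1562 [[-0.0221, -0.1635, 0.0661], [-0.0202, -0.1621, 0.0675], [-0.0085, -0.1515, 0.0754], [0.0026, -0.1411, 0.0809], [0.004, -0.1404, 0.0817]]
```

View pics/p1.png

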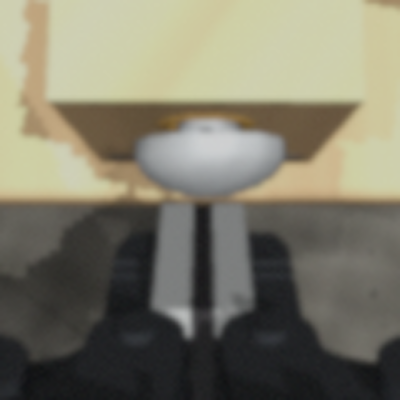

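A few mm are still open. I'll continue in small steps.

Emit:
{"api": "carry_out", "payload": {
  "series": [
    [0.002,0,0.001,0,0,0,255],
    [0.0035,0,0.0018,0,0,0,255],
    [0.0035,0,0.0018,0,0,0,255]
  ]
}}

```text
clock: 8.0
position: [0.5901, -0.2772, 0.0255]
tool_rot: [-3.139, -0.502, 1.79]
force: [0.1, -0.9, 0.2]
grip_width: -0.0
```

```bash
python3 pk.py 2
```

```text
[-0.009  -0.1464  0.0658] [-0.06646104 -0.93783453  0.18358045]
delta [-0.0005, 0.0001, -0.0005, -0.0016, -0.0018, -0.002] rows 0.0
delta [0.0012, 0.0001, 0.0005, -0.0016, -0.0018, -0.002] rows 0.0
1349 [[-0.0226, -0.1599, 0.0659], [-0.0208, -0.1589, 0.0673], [-0.0087, -0.1503, 0.0749], [0.0024, -0.1402, 0.0811], [0.0037, -0.1396, 0.0818]]
```

View pics/p2.png

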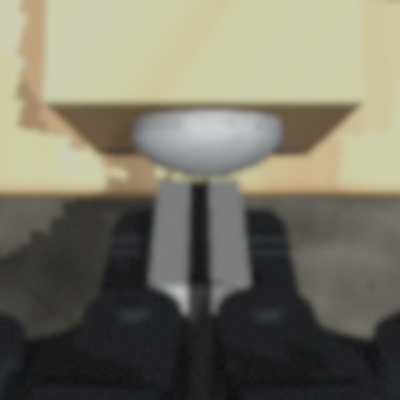

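Emit:
{"api": "carry_out", "payload": {
  "series": [
    [0.0013,0,0.0007,0,0,0,255],
    [0.0013,0,0.0007,0,0,0,255]
  ]
}}

```text
clock: 8.3
position: [0.59, -0.2768, 0.0255]
tool_rot: [-3.139, -0.5, 1.789]
force: [1.5, -6.5, -0.8]
grip_width: -0.0
```

```bash
python3 pk.py 3
```

```text
[-0.009  -0.1459  0.0659] [-0.01223618 -6.66152087 -0.80754892]
delta [-0.0009, 0.0001, -0.0007, -0.0009, 0.0001, -0.0025] rows 0.0
delta [0.0008, 0.0001, 0.0003, -0.0009, 0.0001, -0.0025] rows 0.0
1344 [[-0.0226, -0.1593, 0.0659], [-0.0208, -0.1584, 0.0673], [-0.0087, -0.1498, 0.0748], [0.0023, -0.1402, 0.0809], [0.0037, -0.1396, 0.0818]]
```

View pics/p3.png

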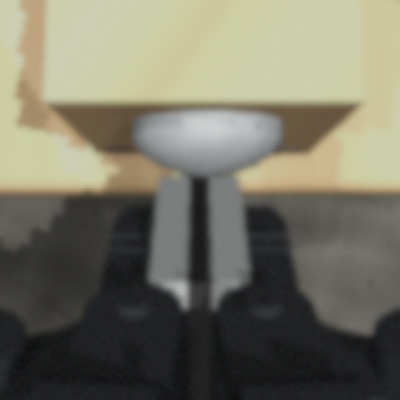

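The pin is home: it was stopped by a 6.7 N reaction and the head is seated on the cheek. I'll back off and measure the chisel handle.

Emit:
{"api": "carry_out", "payload": {
  "series": [
    [-0.01,0,-0.006,0,0,0,255],
    [-0.03,0,-0.02,0,0,0,255],
    [-0.03,0,-0.08,0,0,0,255],
    [-0.03,0,-0.14,0,0,0,60],
    [-0.03,0,-0.2,0,0,0,60],
    [-0.03,0,-0.26,0,0,0,60],
    [-0.03,0,-0.28,0,0,0,60]
  ]
}}

```text
clock: 9.22
position: [0.6205, -0.4273, 0.2483]
tool_rot: [3.139, -0.494, 1.789]
force: [-0.0, 1.5, -2.3]
grip_width: 0.065
```

Run:
```python
from h import *
T,s=pose(); print(s['position'],s['qpos'].round(3))
L=lk(cloud('w1')[0]); a=.7
u=np.array([-np.cos(a),0,np.sin(a)]); n=np.array([np.sin(a),0,np.cos(a)])
m=(np.abs(L[...,1]-.088)<.016)&(L[...,2]>.1)&(L[...,2]<.25)&(L[...,0]>-.14)&(L[...,0]<.03)
Q=L[m]; A=Q@u; N=Q@n; print(len(Q))
for k in np.arange(A.min(),A.max(),.008):
    w=(A>=k)&(A<k+.008)
    if w.sum()>4: print(k.round(3),w.sum(),np.percentile(N[w],[5,50,95]).round(4),np.percentile(Q[w,1],[3,97]).round(4))
print(A.max(),np.sort(A)[-8:].round(4))
im=grab('side','s7')[0]; grab('wrist','w7')
u_,v_=map(int,proj('s7',rk([-.009,-.14,.066]))); cv2.imwrite('pics/c8.png',cv2.resize(im[v_-60:v_+40,u_-70:u_+50],(480,400),interpolation=cv2.INTER_CUBIC))
```

```text
[ 0.62047046 -0.42726268  0.24829199] [ 0.691  1.068 -0.087  0.512 -0.261  1.931  0.805]
3224
0.043 53 [0.0932 0.0941 0.0951] [0.0826 0.0953]
0.051 9 [0.094  0.0946 0.0955] [0.0843 0.0938]
0.059 9 [0.1139 0.1144 0.1149] [0.0736 0.0978]
0.067 186 [0.0899 0.1148 0.1158] [0.0736 0.103 ]
0.075 484 [0.0835 0.1066 0.1155] [0.0727 0.1033]
0.083 174 [0.082  0.0974 0.1019] [0.0731 0.1033]
0.091 180 [0.0751 0.0938 0.102 ] [0.0726 0.1009]
0.099 108 [0.0952 0.1015 0.1037] [0.0794 0.0976]
0.107 143 [0.0957 0.1031 0.105 ] [0.0784 0.0986]
0.115 152 [0.0945 0.103  0.1049] [0.0783 0.0987]
0.123 159 [0.0942 0.1032 0.1055] [0.0782 0.099 ]
0.131 172 [0.095  0.1036 0.1057] [0.078  0.0991]
0.139 182 [0.0961 0.1037 0.1061] [0.0778 0.0992]
0.147 197 [0.0951 0.1044 0.1065] [0.0778 0.0992]
0.155 202 [0.0944 0.1046 0.1067] [0.0776 0.0991]
0.163 214 [0.0957 0.1045 0.1065] [0.0777 0.0995]
0.171 223 [0.0967 0.1042 0.1066] [0.078  0.0991]
0.179 231 [0.0966 0.1038 0.1063] [0.0783 0.0985]
0.187 146 [0.0899 0.0999 0.1044] [0.0802 0.0963]
0.18996320840329856 [0.1898 0.1898 0.1898 0.1898 0.1899 0.1899 0.1899 0.19  ]
```

View pics/c8.png

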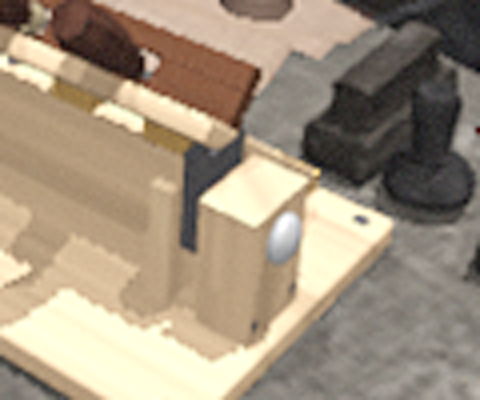

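View pics/w7.png

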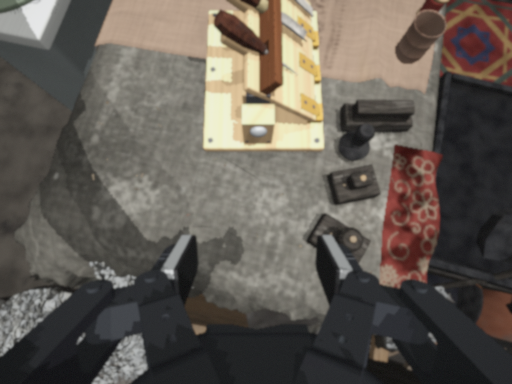

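The pin head is flush on the cheek in both views (wrist 259,131). The chisel's handle butt is at axial 190 mm, so I put chisel_handle at rack (-0.046, 0.0885, 0.1625). I'll compute the approach.

```bash
cat >> h.py <<'E'
GZ=-.0605
def Rg(t,yaw=YAW):  # tool frame, tilt t: tool z = (-sin t,0,-cos t) in yawed frame
    c,s_=np.cos(t),np.sin(t); return R.from_euler('z',yaw).as_matrix()@np.column_stack([[c,0,-s_],[0,-1,0],[-s_,0,-c]])
UP=RR@np.array([-np.cos(.7),0,np.sin(.7)])
HP=rk([-.0462,.0885,.1625])
def gtcp(p,Rm): return p-Rm@np.array([0,0,GZ])
E
python3 - <<'E'
from h import *
Rm=Rg(.4); print(HP, gtcp(HP,Rm), gtcp(HP+.14*UP,Rm))
p=gtcp(HP,Rm)-Rm[:,2]*.11
delta(p,Rm=Rm)
mid=np.array([.58,-.2,.33]); delta(mid,Rm=Rg(.1,.9))
E
```

```text
[ 0.5044011  -0.06559907  0.1625    ] [ 0.48141585 -0.0707704   0.10677581] [ 0.37694926 -0.0942738   0.19696629]
delta [0.3118, -0.0166, 0.2153, -0.0736, -0.7063, 1.6109] rows 9.4
delta [0.2402, 0.0095, 0.0379, -0.1723, -0.5601, 0.8855] rows 5.7
```

Emit:
{"api": "carry_out", "payload": {
  "series": [
    [0.03,0.003,-0.03,-0.03,-0.1,0.15,110],
    [0.08,0.005,-0.02,-0.06,-0.2,0.3,110],
    [0.12,0.007,0,-0.09,-0.3,0.45,110],
    [0.17,0.009,0.02,-0.12,-0.4,0.6,110],
    [0.21,0.009,0.03,-0.15,-0.5,0.75,110],
    [0.24,0.009,0.038,-0.17,-0.56,0.885,110],
    [0.24,0.009,0.038,-0.17,-0.56,0.885,110],
    [0.24,0.009,0.038,-0.17,-0.56,0.885,110]
  ]
}}

```text
clock: 10.32
position: [0.5789, -0.1993, 0.3272]
tool_rot: [-3.135, 0.104, 0.903]
force: [0.3, 0.1, 0.5]
grip_width: 0.0487
```

Run:
```python
from h import *
T,s=pose(); print(s['qpos'].round(3)); Rm=Rg(.4)
p=gtcp(HP,Rm)-Rm[:,2]*.11
delta(p,Rm=Rm)
```

```text
[ 0.056  0.433  0.19   1.422  0.012  1.344 -0.441]
delta [0.0857, -0.1284, 0.1117, 0.1639, -0.282, 0.663] rows 4.0
```

Emit:
{"api": "carry_out", "payload": {
  "series": [
    [0.03,-0.045,0.02,0.04,-0.07,0.16,110],
    [0.06,-0.09,0.04,0.08,-0.14,0.32,110],
    [0.08,-0.12,0.07,0.12,-0.21,0.48,110],
    [0.086,-0.128,0.1,0.164,-0.282,0.66,110],
    [0.086,-0.128,0.112,0.164,-0.282,0.663,110],
    [0.086,-0.128,0.112,0.164,-0.282,0.663,110],
    [0.086,-0.128,0.112,0.164,-0.282,0.663,110]
  ]
}}

```text
clock: 11.2
position: [0.5248, -0.0623, 0.2094]
tool_rot: [3.141, 0.396, 0.222]
force: [-0.0, 0.1, 0.1]
grip_width: 0.0484
```

Run:
```python
from h import *
T,s=pose(); print(s['qpos'].round(3)); Rm=Rg(.4)
delta(gtcp(HP,Rm)-Rm[:,2]*.05,Rm=Rm); delta(gtcp(HP,Rm),Rm=Rm)
im=grab('wrist','w8')[0]; L=lk(cloud('w8')[0]); a=.7
for p in [(0,0,-.06),(0,0,-.04)]: print(proj('w8',(T@np.r_[p,1])[:3]))
print('HP px',proj('w8',HP))
u=np.array([-np.cos(a),0,np.sin(a)]); n=np.array([np.sin(a),0,np.cos(a)])
m=(np.abs(L[...,1]-.088)<.02)&(L[...,2]>.1)&(L[...,2]<.205)&(L[...,0]>-.14)&(L[...,0]<.03)
Q=L[m]; A=Q@u; N=Q@n
for k in np.arange(.06,.2,.01):
    w=(A>=k)&(A<k+.01)
    if w.sum()>4: print(k.round(3),w.sum(),np.percentile(N[w],[5,50,95]).round(4),np.percentile(Q[w,1],[3,97]).round(4))
grab('side','s8')
```

```text
[-0.221  0.614  0.284  1.518 -0.06   1.415 -1.283]
delta [-0.0009, -0.0013, 0.0617, 0.0012, -0.0038, 0.0005] rows 1.0
delta [-0.0011, -0.0014, 0.1117, 0.0012, -0.0038, 0.0005] rows 1.8
[256.60244469 267.16673213]
[256.58839466 247.66748051]
HP px [255.02938918 199.06978336]
0.06 242 [0.1137 0.1146 0.1156] [0.0692 0.1069]
0.07 942 [0.0882 0.1141 0.1156] [0.0691 0.107 ]
0.08 492 [0.0818 0.0837 0.1018] [0.0692 0.107 ]
0.09 450 [0.0793 0.0838 0.1022] [0.0692 0.1069]
0.1 258 [0.0981 0.1023 0.1042] [0.0798 0.098 ]
0.11 289 [0.0985 0.1033 0.1051] [0.079  0.0988]
0.12 305 [0.0982 0.1035 0.1053] [0.0782 0.0989]
0.13 312 [0.0989 0.1037 0.1059] [0.0782 0.0997]
0.14 296 [0.0995 0.1043 0.1062] [0.0782 0.0996]
0.15 312 [0.1001 0.1047 0.1066] [0.0783 0.0996]
0.16 308 [0.0999 0.1047 0.1066] [0.0782 0.0996]
0.17 308 [0.0997 0.1046 0.1062] [0.0782 0.0996]
0.18 237 [0.0993 0.1037 0.1063] [0.0791 0.0987]
```

View pics/w8.png

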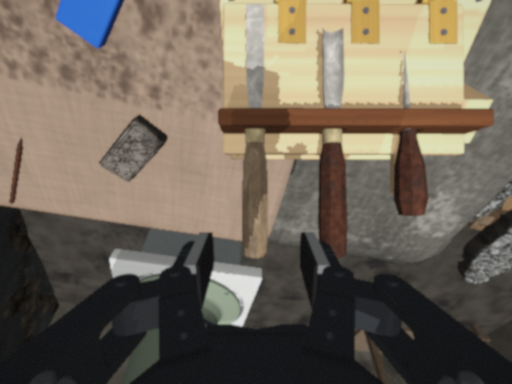

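View pics/s8.png

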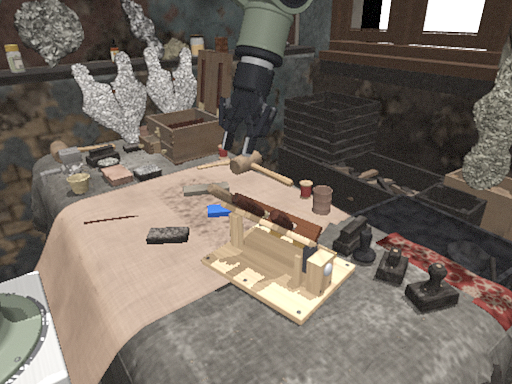

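The wrist view confirms the chisel: light octagonal handle at (255,190) and a straight flat blade at (254,50). The gouge is at (333,190) and the awl at (410,170). The jaws are aligned, so I'll descend.

Emit:
{"api": "carry_out", "payload": {
  "series": [
    [-0.001,-0.0014,0.03,0.001,-0.004,0,110],
    [-0.001,-0.0014,0.06,0.001,-0.004,0,110],
    [-0.001,-0.0014,0.08,0.001,-0.004,0,110],
    [-0.001,-0.0014,0.08,0.001,-0.004,0,110]
  ]
}}

```text
clock: 11.8
position: [0.4924, -0.0671, 0.1349]
tool_rot: [-3.141, 0.403, 0.222]
force: [-0.2, -0.0, 0.1]
grip_width: 0.0487
```

Run:
```python
from h import *
T,s=pose(); print(s['qpos'].round(3),s['force']); Rm=Rg(.4)
delta(gtcp(HP,Rm),Rm=Rm)
im=grab('wrist','w9')[0]; im2=grab('side','s9')[0]
u,v=map(int,proj('s9',HP)); cv2.imwrite('pics/c9.png',np.hstack([cv2.resize(im[130:330,160:360],(400,400)),cv2.resize(im2[v-50:v+50,u-50:u+50],(400,400),interpolation=cv2.INTER_CUBIC)]))
```

```text
[-0.214  0.653  0.269  1.667 -0.066  1.234 -1.281] [-0.23237116 -0.00152679  0.14729778]
delta [0.0005, 0.0011, 0.0304, -0.0, 0.0035, 0.0003] rows 0.5
```

View pics/c9.png

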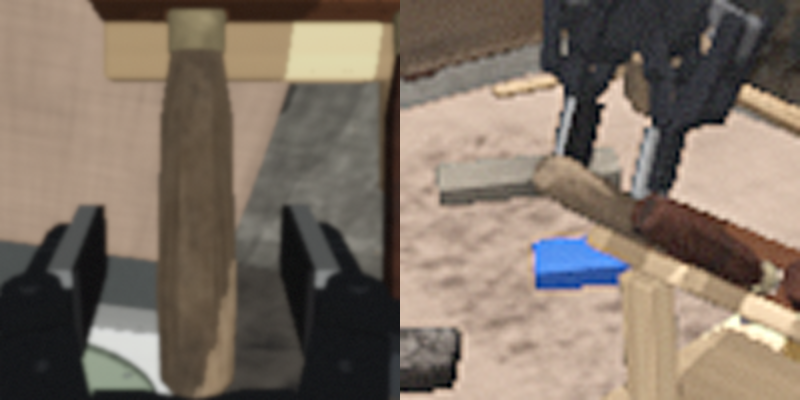

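Emit:
{"api": "carry_out", "payload": {
  "series": [
    [0.0005,0.001,0.015,0,0.003,0,110],
    [0.0005,0.001,0.03,0,0.003,0,110],
    [0.0005,0.001,0.03,0,0.003,0,110]
  ]
}}

```text
clock: 12.28
position: [0.4816, -0.0705, 0.1068]
tool_rot: [3.141, 0.401, 0.221]
force: [0.3, -0.2, 0.4]
grip_width: 0.0485
```

Run:
```python
from h import *
T,s=pose(); print(s['force']); Rm=Rg(.4)
delta(gtcp(HP,Rm),Rm=Rm)
im=grab('wrist','w10')[0]; im2=grab('side','s10')[0]
u,v=map(int,proj('s10',HP)); cv2.imwrite('pics/c10.png',np.hstack([cv2.resize(im[130:330,160:360],(400,400)),cv2.resize(im2[v-50:v+50,u-50:u+50],(400,400),interpolation=cv2.INTER_CUBIC)]))
```

```text
[ 0.28926755 -0.15949302  0.42781596]
delta [-0.0002, 0.0003, 0.0001, 0.0001, 0.001, -0.0002] rows 0.0
```

View pics/c10.png

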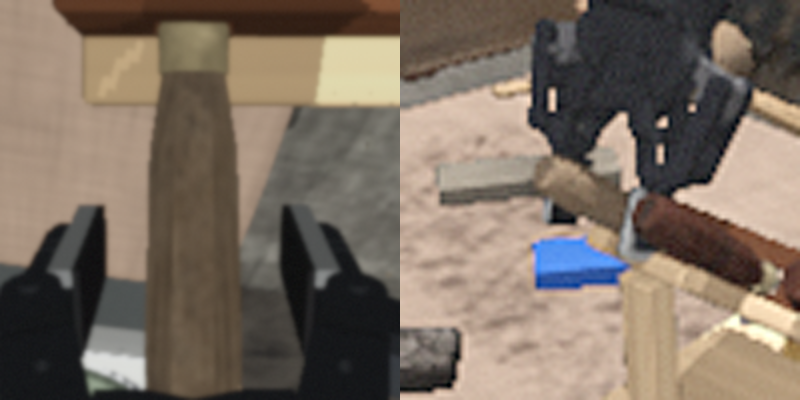

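The fingers straddle the handle, clear of the gouge. I'll close on it.

Emit:
{"api": "carry_out", "payload": {
  "series": [
    [0,0,0,0,0,0,255],
    [0,0,0,0,0,0,255],
    [0,0,0,0,0,0,255],
    [0,0,0,0,0,0,255],
    [0,0,0,0,0,0,255]
  ],
  "force": 80
}}

```text
clock: 13.0
position: [0.4825, -0.0703, 0.1075]
tool_rot: [3.141, 0.399, 0.221]
force: [1.8, 1.4, 5.2]
grip_width: 0.0209
```

Run:
```python
from h import *
T,s=pose(); print(RR.T@s['force'],s['grip_width']); 
print('up in tool',T[:3,:3].T@UP)
```

```text
[2.08815336 0.92572217 5.22875453] 0.0209107985177952
up in tool [-9.55086321e-01  2.90750359e-04 -2.96327580e-01]
```

Emit:
{"api": "carry_out", "payload": {
  "series": [
    [-0.005,0,-0.0015,0,0,0,255],
    [-0.01,0,-0.003,0,0,0,255],
    [-0.019,0,-0.006,0,0,0,255],
    [-0.0285,0,-0.009,0,0,0,255],
    [-0.038,0,-0.012,0,0,0,255]
  ]
}}

```text
clock: 13.62
position: [0.4515, -0.0773, 0.1333]
tool_rot: [3.141, 0.401, 0.221]
force: [0.6, 0.2, -1.7]
grip_width: 0.0208
```

Run:
```python
from h import *
T,s=pose(); print(RR.T@s['force'],s['grip_width'],s['qpos'].round(3)); Rm=Rg(.4)
for d in (.08,.145): delta(gtcp(HP+d*UP,Rm),Rm=Rm)
im=grab('wrist','w11')[0]; 
cv2.imwrite('pics/c11.png',cv2.resize(im[0:330,120:450],(600,600)))
```

```text
[ 0.65333106  0.03470592 -1.65301605] 0.020783501697163354 [-0.212  0.597  0.274  1.782 -0.053  1.17  -1.273]
delta [-0.0379, 0.0002, -0.0111, 0.0002, 0.0008, -0.0004] rows 0.6
delta [-0.1, 0.0002, -0.0302, 0.0002, 0.0008, -0.0004] rows 1.7
```

View pics/c11.png

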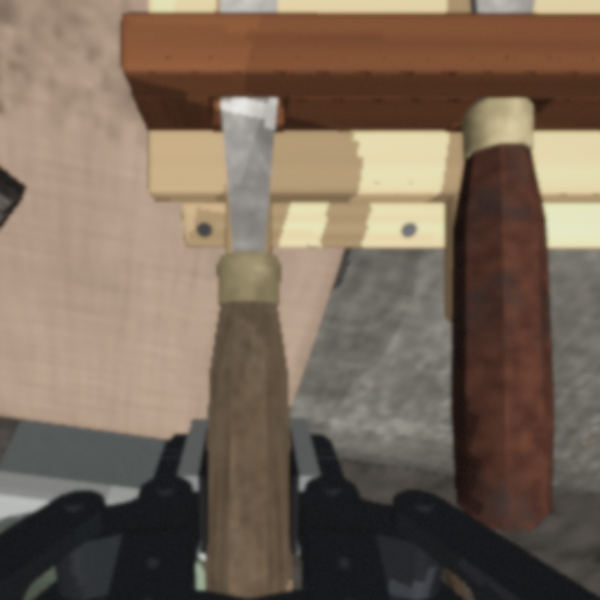

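The chisel is sliding out freely with its flat blade visible, and the gouge is undisturbed. I'll continue.

Emit:
{"api": "carry_out", "payload": {
  "series": [
    [-0.015,0,-0.0045,0,0,0,255],
    [-0.03,0,-0.009,0,0,0,255],
    [-0.045,0,-0.0137,0,0,0,255],
    [-0.06,0,-0.0182,0,0,0,255],
    [-0.075,0,-0.0227,0,0,0,255],
    [-0.09,0,-0.0272,0,0,0,255],
    [-0.1,0,-0.0302,0,0,0,255],
    [-0.1,0,-0.0302,0,0,0,255],
    [-0.1,0,-0.0302,0,0,0,255]
  ]
}}

```text
clock: 14.8
position: [0.3743, -0.0945, 0.1994]
tool_rot: [3.141, 0.4, 0.221]
force: [0.7, -0.3, -1.0]
grip_width: 0.0212
```

Run:
```python
from h import *
T,s=pose(); print(RR.T@s['force'],s['grip_width'],s['qpos'].round(3)); Rm=Rg(.4)
delta(gtcp(HP+.145*UP,Rm),Rm=Rm); delta(gtcp(HP+.145*UP+[0,0,.1],Rm),Rm=Rm)
grab('wrist','w12'); grab('side','s12')
```

```text
[ 0.57635839 -0.41161544 -1.04019313] 0.021174972125538313 [-0.226  0.396  0.306  1.922  0.     1.224 -1.269]
delta [-0.0014, 0.0003, -0.0002, 0.0004, 0.0, 0.0001] rows 0.0
delta [-0.0403, 0.0004, -0.0923, 0.0004, 0.0, 0.0001] rows 1.6
```

View pics/w12.png

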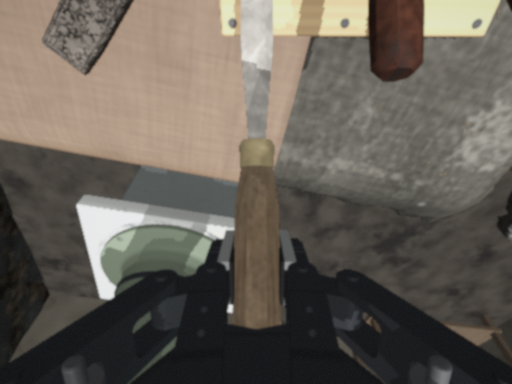

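View pics/s12.png

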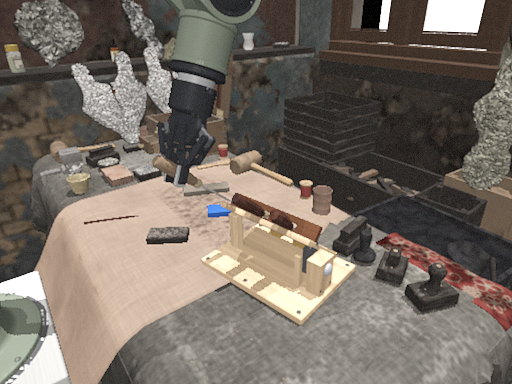

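The chisel is drawn out. The blade shows clear of the crossboard and the wrench is small. I'll lift, then refine the stone position.

Emit:
{"api": "carry_out", "payload": {
  "series": [
    [-0.015,0,-0.03,0,0,0,255],
    [-0.03,0,-0.065,0,0,0,255],
    [-0.04,0,-0.092,0,0,0,255],
    [-0.04,0,-0.092,0,0,0,255]
  ]
}}

```text
clock: 15.4
position: [0.374, -0.0949, 0.3009]
tool_rot: [3.141, 0.398, 0.221]
force: [0.5, 0.2, -2.3]
grip_width: 0.021
```

Run:
```python
from h import *
T,s=pose(); print(s['force'],s['grip_width'],s['qpos'].round(3),s['position'])
for t in ['scene0','side0']:
    W,im=cloud(t); m=(np.hypot(W[...,0]-.62,W[...,1]-.26)<0.12)&(W[...,2]>0.0165)&(W[...,2]<0.03)
    lab=cv2.connectedComponentsWithStats(m.astype(np.uint8)); i=1+np.argmax(lab[2][1:,4])
    Q=W[lab[1]==i]; r=cv2.minAreaRect(Q[:,:2].astype(np.float32)*1000); print(t,len(Q),r)
S=np.array([.627,.263]); yaw=.4; Rm=Rg(-.3,yaw)
p=np.r_[S-.122*np.array([np.cos(yaw),np.sin(yaw)]),.15]; print(p,gtcp(p,Rm))
p2=p+[-.04,0,.1]; delta(gtcp(p2,Rm),Rm=Rm)
```

```text
[ 0.50025875  0.17797593 -2.26242285] 0.02098363272553237 [-0.25   0.274  0.325  1.799  0.03   1.463 -1.278] [ 0.37397316 -0.09488568  0.30092176]
scene0 270 ((626.0896606445312, 261.9871520996094), (46.298828125, 137.53643798828125), 65.6021957397461)
side0 165 ((603.5073852539062, 272.78057861328125), (47.43913269042969, 84.3436508178711), 68.61564636230469)
[0.51463056 0.21549096 0.15      ] [0.53109818 0.22245336 0.09220214]
delta [0.2116, -0.284, 0.0288, -0.008, 0.6957, -0.1822] rows 5.7
```

Emit:
{"api": "carry_out", "payload": {
  "series": [
    [0.03,-0.045,0,0,0.1,-0.03,255],
    [0.07,-0.09,0,-0.002,0.22,-0.06,255],
    [0.11,-0.14,0,-0.004,0.34,-0.09,255],
    [0.14,-0.19,0.005,-0.006,0.46,-0.12,255],
    [0.18,-0.24,0.015,-0.008,0.58,-0.15,255],
    [0.212,-0.284,0.029,-0.008,0.696,-0.182,255],
    [0.212,-0.284,0.029,-0.008,0.696,-0.182,255],
    [0.212,-0.284,0.029,-0.008,0.696,-0.182,255],
    [0.212,-0.284,0.029,-0.008,0.696,-0.182,255]
  ]
}}

```text
clock: 16.52
position: [0.4907, 0.2216, 0.1907]
tool_rot: [-3.141, -0.298, 0.398]
force: [0.2, 0.1, -0.8]
grip_width: 0.0212
```

```bash
cat > ck.py <<'E'
from h import *
import sys
k=sys.argv[1]
T,s=pose(); print(s['force'],s['grip_width'],s['qpos'].round(3),s['position'],s['tool_rot'])
S=np.array([.626,.262]); yaw=.4; Rm=Rg(-.3,yaw)
p=np.r_[S-.122*np.array([np.cos(yaw),np.sin(yaw)]),.15]
delta(gtcp(p,Rm),Rm=Rm)
for t in ['wrist','side','scene']: grab(t,t+k)
G=(T@[0,0,GZ,1])[:3]; d=np.array([np.cos(yaw),np.sin(yaw),0])
for t in ['wrist','side','scene']: print(t,proj(t+k,G).round(),proj(t+k,G+.122*d).round(),proj(t+k,[*S,.02]).round())
E
python3 ck.py 13
```

```text
[ 0.15595067  0.10134014 -0.80467597] 0.021233908661140777 [-0.664  0.245  0.114  2.11   0.039  0.495 -1.761] [0.49068901 0.22158974 0.19074313] [-3.14083878 -0.29759971  0.3977871 ]
delta [0.0058, 0.0155, 0.1048, -0.0001, 0.0024, -0.0021] rows 1.7
wrist [257. 267.] [256.  17.] [268. 102.]
side [153. 126.] [186. 115.] [205. 186.]
scene [168. 143.] [193. 129.] [208. 194.]
```

View pics/wrist13.png

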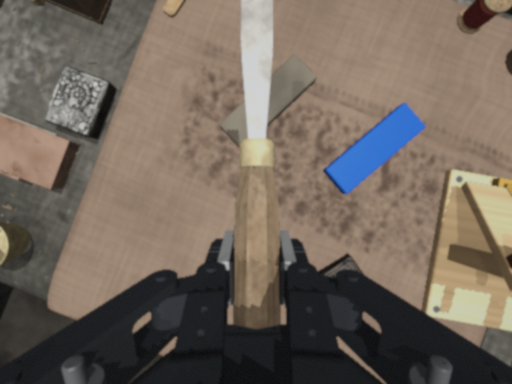

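View pics/side13.png

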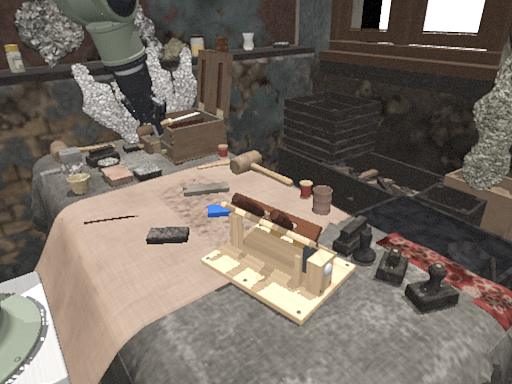

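The chisel is held level over the table; the wrist view has the blade at (256,70) and the grey stone at (268,100). I'll measure the stone and the blade from this view before lowering.

```bash
cat > ms.py <<'E'
from h import *
import sys
t='wrist'+sys.argv[1]; W,im=cloud(t); T,s=pose()
m=(np.hypot(W[...,0]-.626,W[...,1]-.262)<0.11)&(W[...,2]>0.014)&(W[...,2]<0.03)
Q=W[m]; r=cv2.minAreaRect(Q[:,:2].astype(np.float32)*1000); print('stone',len(Q),r)
G=(T@[0,0,GZ,1])[:3]; dirn=Rg(0,.4)[:,0]; lat=Rg(0,.4)[:,1]
D=W-G; A=D@dirn; B=D@lat
q=(A>.03)&(A<.2)&(np.abs(B)<.03)&(np.abs(D[...,2])<.03)
a,b,z=A[q],B[q],D[q][:,2]
for k in np.arange(.03,.2,.015):
    w=(a>=k)&(a<k+.015)
    if w.sum()>4: print(k.round(3),w.sum(),b[w].mean().round(4),np.percentile(z[w],[5,50,95]).round(4), np.polyfit(b[w],z[w],1)[0].round(3))
w=a>.085; print('slope',np.polyfit(a[w],z[w],1),'lat',np.polyfit(a[w],b[w],1), 'max a',a.max()); print('G',G)
E
python3 ms.py 13
```

```text
stone 2470 ((628.3908081054688, 263.4402770996094), (45.062442779541016, 139.760009765625), 66.05103302001953)
0.03 1244 0.0002 [0.0015 0.0056 0.0079] 0.0
0.045 1089 0.0003 [0.0004 0.0043 0.006 ] -0.015
0.06 570 0.0003 [-0.0025 -0.0013  0.0044] 0.003
0.075 712 0.0003 [-0.0029 -0.0019 -0.0009] -0.007
0.09 845 0.0004 [-0.0033 -0.0024 -0.0013] -0.004
0.105 943 0.0004 [-0.0039 -0.0028 -0.0018] -0.005
0.12 792 0.0004 [-0.0042 -0.0032 -0.0023] -0.001
slope [-0.0312209   0.00070097] lat [6.82330017e-05 4.05343641e-04] max a 0.13337289605926497
G [0.47428857 0.21497197 0.24871228]
```

The stone measures 45×140 mm, centred at (0.628, 0.263). The blade is level within 0.03 rad and the handle is gripped as planned. Lowering.

Emit:
{"api": "carry_out", "payload": {
  "series": [
    [0.002,0.005,0.03,0,0,0,255],
    [0.004,0.01,0.06,0,0,0,255],
    [0.006,0.015,0.085,0,0,0,255],
    [0.008,0.015,0.105,0,0,0,255],
    [0.008,0.015,0.105,0,0,0,255],
    [0.008,0.015,0.105,0,0,0,255],
    [0.008,0.015,0.105,0,0,0,255]
  ]
}}

```text
clock: 17.55
position: [0.5317, 0.2239, 0.0935]
tool_rot: [-3.14, -0.299, 0.399]
force: [0.4, -0.3, -0.7]
grip_width: 0.0211
```

```bash
python3 ck.py 14; python3 ms.py 14
python3 - <<'E'
from h import *
T,s=pose(); G=(T@[0,0,GZ,1])[:3]; print('blade mid',G+.122*Rg(0,.4)[:,0], s['qd'].round(3))
im=load('side14')[0]; im2=load('scene14')[0]
cv2.imwrite('pics/c14.png',np.hstack([cv2.resize(im[100:320,120:360],(400,366)),cv2.resize(im2[100:320,140:380],(400,366))]))
L=lk(cloud('side14')[0]); q=L[(np.abs(L[...,0]+.01)<.014)&(L[...,1]<-.1395)&(L[...,1]>-.19)&(L[...,2]>.053)&(L[...,2]<.083)]; print('pin head',np.percentile(q,[1,50,99],axis=0).round(4).tolist())
E
```

```text
[ 0.37943834 -0.25083029 -0.74313892] 0.021137617280631214 [-0.583  0.465  0.077  2.105 -0.     0.275 -1.691] [0.53168448 0.22385404 0.09350236] [-3.1404696  -0.29911868  0.39928435]
delta [-0.0027, 0.0016, 0.0005, -0.0009, 0.0009, -0.0007] rows 0.1
wrist [257. 267.] [257.  17.] [258. 108.]
side [173. 159.] [202. 145.] [205. 186.]
scene [184. 172.] [206. 156.] [208. 194.]
stone 5032 ((636.8687133789062, 282.6658020019531), (86.74636840820312, 139.4322967529297), 66.06473541259766)
0.03 1245 -0.0 [0.002  0.0061 0.0085] -0.008
0.045 1082 -0.0 [0.0008 0.0049 0.0066] -0.016
0.06 569 -0.0 [-0.0018 -0.0007  0.0055] 0.011
0.075 710 0.0 [-0.0024 -0.0013 -0.0003] -0.003
0.09 856 -0.0 [-0.0027 -0.0017 -0.0007] -0.006
0.105 936 0.0 [-0.0033 -0.0021 -0.0011] -0.001
0.12 795 -0.0001 [-0.0035 -0.0026 -0.0016] -0.004
slope [-0.03040333  0.00125715] lat [-0.00235361  0.00024847] max a 0.1336431200085467
G [0.51524104 0.21690088 0.15095723]
blade mid [0.62761048 0.26440991 0.15095723] [ 0.001  0.006 -0.003 -0.001 -0.001 -0.001 -0.001]
pin head [[-0.0216, -0.1469, 0.0575], [-0.0137, -0.1436, 0.0707], [-0.0021, -0.1398, 0.0788]]
```

View pics/c14.png

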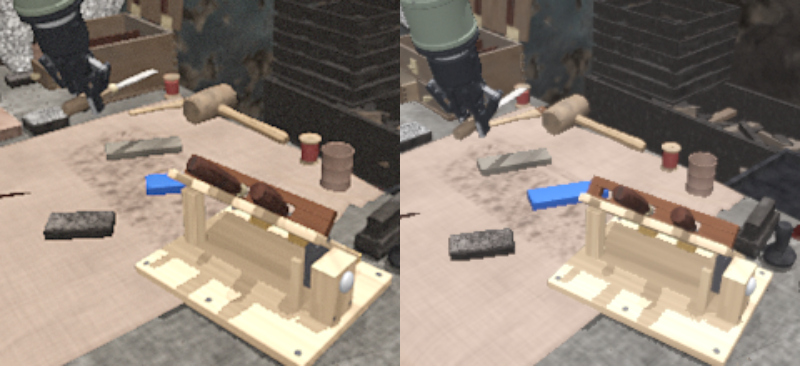

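View pics/wrist14.png

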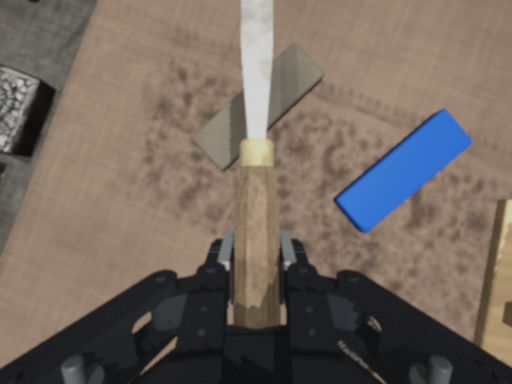

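Emit:
{"api": "carry_out", "payload": {
  "series": [
    [0,0,0,0,0,0,255],
    [0,0,0,0,0,0,255],
    [0,0,0,0,0,0,255]
  ]
}}

```text
clock: 18.08
position: [0.5314, 0.2238, 0.0925]
tool_rot: [-3.141, -0.298, 0.399]
force: [-0.3, -0.7, -0.8]
grip_width: 0.0208
```

Run:
```python
from h import *
T,s=pose(); print(s['position'],np.abs(s['qd']).max(),s['force'],s['grip_width'])
print(ticket.job_done())
```

```text
[0.53144973 0.22375172 0.09249018] 0.002790711118043755 [-0.31947854 -0.68361734 -0.83874898] 0.020836273605281987
the job is handed in; nothing more can be done
None
```

I pushed the pin home, drew the flat chisel out along the slope, turned it level and held it over the grey oil stone. I handed the job in at about 18 s, still holding it there; no verdict was reported.

**Last checks:**
- **Pin:** a 6.7 N reaction stopped it when it seated. Its crown is about 9 mm off the cheek, which is the thickness of the head.
- **Chisel:** the middle of the blade is at about (0.628, 0.264, 0.15), and I measured the stone's centre at (0.628, 0.263). The slope is about 0.03 rad and the sideways tilt about 0.01 rad. The arm was still and the grip opening was 21 mm. The chisel showed no contact with anything but the gripper.
- **Other things:** in the last side and scene pictures the gouge, awl and stone look unmoved and the leaf is down.

**What disagreed or failed:**
- **Fingertip position:** the cameras showed the real fingertips about 40 mm short of the reported TCP. My first pin push therefore passed above the head without touching it, and I corrected for the difference afterwards.
- **Rack position:** the rack's y origin was about 11 mm off the centre of the board I measured. I corrected it from the fork and the tools.
- **Joint 6:** it read 1.931 against its limit of 1.93 while I was backing off from the pin.
- **Stone fit:** the last automatic fit gave a wrong width (87 mm instead of 45). I put that down to cloth points mixing in, because the stone looks unmoved in the pictures.

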